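# Snug an adjustable wrench onto a disc cutter's clamp nut and tighten it

### The arm

A 6-joint arm with a two-finger parallel gripper is mounted at the origin on a cart in front of the work surface, level with it; the furniture and walls round the work are solid. World frame = base frame: x ahead of the robot, y to its left, z up, the work surface at z = 0. Lengths are in m, angles in rad, forces in N, time in s.
With the tool pointing down it reaches from about 0.3 to 1 m from the base axis. Payload 5.1 kg.
Tool frame: the origin (TCP) lies between the finger pads; the fingertips stand 17 mm ahead of it and the grasp point (between the pads) lies 2 mm behind it (finger_overhang is the distance from the TCP to the fingertips, in m); x points along the fingers, y is the direction in which the jaws open and shut, and the axes are right-handed (so a half turn about x gives the same grasp; the last joint's range is limited). The gripper opens to 95 mm and grips with 3 to 60 N. Pads are 20 mm wide; open, the fingers measure 119 mm over their backs; the gripper's body (75 mm by 180 mm) begins 59 mm behind the grasp point.
Start: joints at [-1.193, 0.124, 1.65, -0, 1.367, -0.083], TCP at [0.289, -0.582, 0.203] pointing down, gripper open.
Joint ranges: [-2.61, 2.61], [-1.02, 2.33], [0.03, 2.71], [-1.35, 4.49], [0.32, 2.68], [-2.91, 2.91]. Speed limits (rad/s): [2.57, 2.57, 3.14, 3.14, 3.14, 3.14].

### API

Orientations are given as a unit quaternion [x, y, z, w].
In Python, from cell import * gives the robot as it stands. The module is installed in compiled form; this text tells all that it offers.
- The arm moves only by the tool servo_tool, never from a script. Its argument "targets" is a list that holds one entry, the list of rows, each a list of 7 numbers: the finger opening in m, from 0 to 0.0951, then the shift along the tool's x, y, z in m, then the turn, a rotation vector about the tool's x, y, z in rad. A call has 1 to 10 rows; each row is the pose to reach, as a shift and turn from the pose measured when the call began, along the tool's axes at that moment; what a row does not reach only later rows make up. A row lasts 1/10 s, in which the tool goes at most 50 mm and 8.59 degrees, less where a joint would pass 70% of its speed; a pose out of reach is approached as far as the arm can. A call with a gripper value outside its range is refused whole. The fingers move at their own pace and stop on an object; "squeeze" is the grip in N (left out, the last holds). Time passes only in rows, so rows that repeat a pose let the fingers close. It gives the time, the measured TCP pose, the force and the opening at its end, in the units of the state.
- read_state(): the state, without advancing time (a new reading comes with each control period).
- camera(name): name is "scene" or "side" or "wrist"; returns a dict with "color" (420x560x3 uint8, red, green, blue), "depth" (420x560 float32, m along the optical axis (not along the pixel's ray), 0 where there is no reading), "fov_y" (degrees; the focal length in pixels is half the picture's height over the tangent of half this angle, whatever the lens; pixels are square), "cx", "cy" (the principal point, pixels), "position" and "attitude" of the camera in the world. Camera axes: x right, y down, z forward; pixel columns grow to the right and rows downward; lengths in m; the calibration is good to about 2 mm. A picture is of the moment at which its call begins.
- hand_in(): hands the job in, once; it reports no verdict.
Trained networks look in the newest picture that a camera, given by its name, has taken for a name from the list of things; names that differ only in an ending like _2 or _b are one class to them, and where a whole thing is asked for, a point or a joint stands for the part that bears it (a point fixed in the world has none). Each returns a list of dicts, best first, with "confidence" (0 to 1); they miss things now and then, are a little off and sometimes report something else, mostly with a low value. They report only what shows in the picture. A call takes as long as a camera call. They do not tell look-alikes from the thing itself.
- spot_in(camera, label): "rect" ([left, top, right, bottom] in pixels, round what is visible of it).
- spot_point(camera, label): "position" ([column, row] in pixels: a listed point, or the origin of a listed thing).
The state is a dict: "clock": time; "joints": joint angles; "joint_vel": joint speeds; "tau": joint torques, N m; "ee_pos": TCP position; "eef_rot": TCP orientation; "contact_force": force on the tool from outside, world axes, zero at the start; "torque": the same for the moment, N m; "width": finger opening in m.
Only numpy, scipy, OpenCV 4.12 (cv2) and the standard library are available. Lean on these libraries where they do the work, as an engineer would, in place of code of your own. Each camera call takes 0.05 s, during which the arm holds its last target.

### The job

The adjustable wrench already lies on the disc cutter with its jaws round the clamp nut, but its jaw is open too wide to grip. Roll the wrench's worm until the jaw is closed snugly on the nut, then swing the handle clockwise (seen from above) until the nut comes up tight against its stop. Use gentle force throughout, leave the wrench lying snug on the nut, and do not disturb the tin, the hammer, the punch or the stone box.

Things in the scene. Friction and masses are not known exactly. Their poses are not given: they have to be found in the camera images.
- disc_cutter: Jeweller's disc cutter, screwed to the bench (fixed): round grey foot 130 mm across and 9 mm high, on it two round dark steel plates 104 mm across with a brass sheet in the slot between and graded punch holes. Origin on the axis of stud and nut, at bench height. Its plain level top face is 48 mm up.
- clamp_nut (a joint): Brass hexagon nut on the cutter's axis, 19 mm across flats, 21.9 across corners, 10.5 high. Rad, grows as it turns clockwise seen from above (tightening); starts at -0.70 to -0.54; 0 is the firm stop where the clamp is tight. Up to there it resists with about 0.2 N m (1.5 N at handle_grip); it stays where it is left.
- nut_top (a point): Centre of the nut's upper face, 58.5 mm above the bench (the stud ends 3 mm higher); turns with the nut. Its y axis is square to the pair of flats on which the jaws are to close.
- wrench: Loose steel adjustable wrench, 0.4 kg, flat on the cutter's top. Origin on its underside, where the nut's centre comes when against the fixed jaw. x out of the mouth, y from fixed jaw (face at y = -9.5 mm) to moving jaw. Jaws 13 mm thick. Handle 10 mm thick (2 to 12 mm up), 19 to 24 wide, from x = -44 straight to its end at (-167, 33) mm, which overhangs 50 mm above the bench.
- wrench_jaw: Moving jaw; slides along the wrench's y, driven by the worm only, 2.6 mm a turn. Starts 2.9 to 3.9 mm too wide for the nut: swung like that the wrench slips round it. The worm's friction holds it. Snug jaws give a little: at the nut's stop the push at handle_grip climbs from 1.5 to about 3 N, and some 20 mm further the jaws are forced over the nut's corners.
- worm: Knurled steel roller, 16 mm diameter, 14 mm long, in the window behind the moving jaw; axis along the wrench's y, origin on it. Takes 6 to 9 N along its surface to turn, so press a fingertip on its top with 10 to 20 N; drawn toward the mouth (wrench +x) it rolls the jaw closed, drawn back it opens it. When the jaw is tight on the nut the drag rises by 2 N or more, or the fingertip slips.
- worm_top (a point): Top of the worm at mid-length, at (-27.5, 6, 16.5) mm in the wrench's frame (does not roll): 64.5 mm above the bench, 3.5 mm higher than the jaws, 5 mm higher than the frame beside it and 2.5 mm higher than the stud, so a fingertip finds nothing higher round it.
- handle_grip (a point): Mid-width and mid-thickness of the wrench's handle, 55 mm above the bench, at (-124, 22, 7) mm in the wrench's frame, 126 mm from the nut; the handle is 22 mm wide here.
- brass_tin: Bystander: round brass tin 62 mm across, 23 mm high, on the bench. Origin under its centre.
- hammer: Bystander: small hammer 189 mm long with a wooden handle, 20 mm high, on the bench, near or under the wrench's handle. Origin under its middle.
- punch: Bystander: steel punch 65 mm long, 6 mm thick, on the bench. Origin under its middle.
- stone_box: Bystander: small white box 44 x 42 x 22 mm on the bench. Origin under its centre.
Mind the look-alikes: they are no part of the job. There is more than one size of the disc_cutter; the one meant has the size given above.

How it is judged:
On the way, in this order (a step that is already met when the one before it is completed fails the run):
1. the worm has been rolled until the jaw presses on the nut (over 10 N) with the jaws flat on it, and the nut has not yet been turned (contact force between wrench_jaw and disc_cutter above 10 N and angle between the y axis of wrench and the y axis of nut_top, either way round below 0.07 rad and value of joint clamp_nut below -0.38 rad), for 0.3 s.
2. the nut has been turned clockwise to within 0.06 rad of its tight stop (value of joint clamp_nut above -0.06 rad), for 0.2 s.
At the end, for the whole second after the job is handed in: The nut stands within 0.07 rad of its tight stop; the wrench lies at rest on it, jaws flat on the nut (within 0.07 rad, nut within 1.2 mm of the fixed jaw) and the moving jaw still pressing on it with more than 4 N (value of joint clamp_nut above -0.07 rad and contact force between wrench_jaw and disc_cutter above 4 N and angle between the y axis of wrench and the y axis of nut_top, either way round below 0.07 rad and y of nut_top in the frame of wrench between -0.0012 and 0.0012 m and linear speed of wrench below 0.02 m/s); the robot touches nothing.
It fails at once if the fingers press on the worm with more than 40 N (contact force between the fingers and worm above 40 N).
It fails at once if the moving jaw is forced on the nut with more than 250 N (rounded corners) (contact force between wrench_jaw and disc_cutter above 250 N).
It fails at once if a bystander is moved by more than 15 mm (distance of any of brass_tin, hammer, punch, stone_box from where it was at the start of the episode above 0.015 m).
It also fails if it takes over 72 s, if anything falls off the work surface, if the arm or the gripper's body presses on something with over 40 N, if the wrist force passes 120 N, or if a joint passes its speed limit or range.

## Working session

There is one attempt and no reset: what is moved stays moved. The work goes in short steps, Python scripts to look and compute and a tool call to move; the robot and the scene stay as the last step left them, time stands still between calls to the robot, and variables do not carry over. Pictures are saved under pics/ and viewed, and the job is handed in when it is done.

Besides the shell and the picture viewer there is one more tool, called after "Call:" as a command line: name --argument value ..., lists and objects as JSON in quotes. servo_tool: Moves the arm, as the interface text tells. Its arguments: {"type":"object","properties":{"targets":{"type":"array"},"squeeze":{"type":"number"}},"required":["targets"]}

```bash
mkdir -p pics; cat > h.py <<'E'
from cell import *
import numpy as np, cv2
from scipy.spatial.transform import Rotation as R
def K(c):
    f=c["color"].shape[0]/2/np.tan(np.radians(c["fov_y"])/2); return f,c["cx"],c["cy"]
def Rm(c):
    a=np.array(c["attitude"]); return R.from_quat(a).as_matrix() if a.size==4 else a.reshape(3,3)
def ray(c,u,v):
    f,cx,cy=K(c); return Rm(c)@np.array([(u-cx)/f,(v-cy)/f,1.0])
def atz(c,u,v,z):
    d=ray(c,u,v); p=np.array(c["position"]); return p+d*(z-p[2])/d[2]
def atd(c,u,v):
    return np.array(c["position"])+ray(c,u,v)*c["depth"][int(round(v)),int(round(u))]
def proj(c,P):
    f,cx,cy=K(c); q=Rm(c).T@(np.array(P)-np.array(c["position"])); return [f*q[0]/q[2]+cx,f*q[1]/q[2]+cy]
def save(c,n,rect=None,s=1):
    im=c["color"][:,:,::-1]
    if rect: l,t,r,b=rect; im=im[t:b,l:r]
    cv2.imwrite("pics/"+n,cv2.resize(im,None,fx=s,fy=s,interpolation=cv2.INTER_CUBIC))
E
python3 - <<'E'
from h import *
s=read_state();print({k:np.round(v,3) for k,v in s.items()})
for n in("scene","side","wrist"):
    c=camera(n);save(c,n+"0.png",s=1.4);print(n,c["position"],c["attitude"],c["fov_y"],c["cx"],c["cy"])
    for l in("disc_cutter","wrench","hammer"): print(l,[(np.round(d["rect"]),round(d["confidence"],2)) for d in spot_in(n,l)][:4])
    for l in("nut_top","worm_top","handle_grip","wrench"): print(l,[(np.round(d["position"],1),round(d["confidence"],2)) for d in spot_point(n,l)][:4])
E
```

```text
{'clock': np.float64(0.0), 'joints': array([-1.193,  0.124,  1.652, -0.   ,  1.367, -0.083]), 'joint_vel': array([ 0.003, -0.   , -0.   ,  0.   , -0.001,  0.002]), 'tau': array([ -0.   , -41.761, -35.993,   0.077,   0.049,  -0.   ]), 'ee_pos': array([ 0.289, -0.582,  0.202]), 'eef_rot': array([-0.688, -0.162,  0.689, -0.161]), 'contact_force': array([-0.052,  0.342, -0.094]), 'torque': array([ 0.039, -0.03 ,  0.015]), 'width': np.float64(0.095)}
scene [0.14594244 0.60634612 0.60598903] [-0.23183998  0.8696351  -0.41981486  0.11721987] 55.41354953717652 283.2000631868695 206.16059756244923
disc_cutter [(array([256., 173., 310., 218.]), 0.87), (array([219., 274., 271., 322.]), 0.81)]
wrench [(array([274., 163., 337., 191.]), 0.71)]
hammer [(array([314., 182., 344., 236.]), 0.83)]
nut_top [(array([283.7, 179.2]), 0.59), (array([246.6, 287.1]), 0.56)]
worm_top [(array([292.8, 171.5]), 0.85)]
handle_grip [(array([325. , 169.3]), 0.76), (array([254.2, 232.7]), 0.6)]
wrench [(array([280.6, 186.7]), 0.83)]
side [0.08998134 0.63531644 0.47626826] [-0.24715724  0.82714322 -0.48413408  0.14269401] 57.39912528629785 285.6899161377935 207.52026419836307
disc_cutter [(array([261., 186., 310., 223.]), 0.89), (array([214., 262., 265., 307.]), 0.74), (array([276., 177., 347., 192.]), 0.46)]
wrench [(array([277., 171., 346., 198.]), 0.7)]
hammer [(array([317., 193., 346., 234.]), 0.79)]
nut_top [(array([284.1, 186.3]), 0.57), (array([241.1, 270.1]), 0.57)]
worm_top [(array([295.8, 185.1]), 0.93)]
handle_grip [(array([330. , 180.8]), 0.97)]
wrench []
wrist [ 0.35589543 -0.54908579  0.38411379] [ 0.84248623 -0.52222311 -0.06971268  0.11242828] 60.32352930718885 281.1427667741128 214.35338666476272
disc_cutter []
wrench []
hammer []
nut_top []
worm_top []
handle_grip []
wrench []
```

View pics/scene0.png

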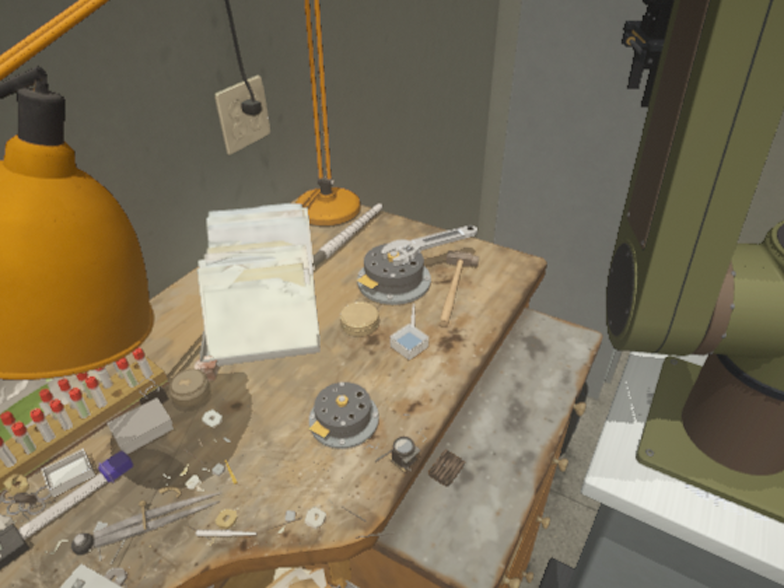

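View pics/wrist0.png

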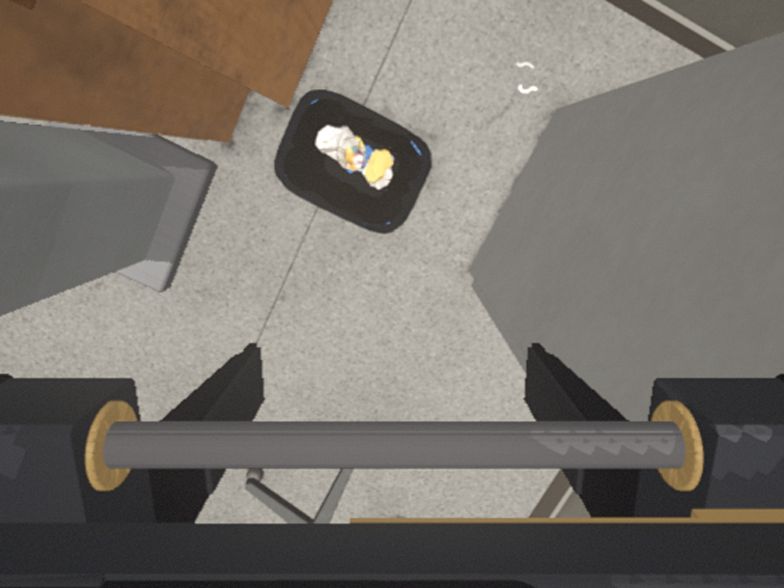

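```bash
python3 - <<'E'
from h import *
s=read_state()
print(R.from_quat(s["eef_rot"]).as_matrix().round(3))
c=camera("scene");save(c,"scene_c.png",(180,130,400,340),3.5)
for u,v,z in((283.7,179.2,.0585),(292.8,171.5,.0645),(325,169.3,.055),(246.6,287.1,.0585)): print(atz(c,u,v,z).round(4),atd(c,u,v).round(4))
c2=camera("side");save(c2,"side_c.png",(180,130,400,340),3.5)
for u,v,z in((284.1,186.3,.0585),(295.8,185.1,.0645),(330,180.8,.055),(241.1,270.1,.0585)): print(atz(c2,u,v,z).round(4),atd(c2,u,v).round(4))
w=camera("wrist"); r=Rm(w); T=R.from_quat(s["eef_rot"]).as_matrix(); print("cam in tool",(T.T@(np.array(w["position"])-s["ee_pos"])).round(4)); print((T.T@r).round(3))
E
```

```text
[[-0.     0.445 -0.896]
 [-0.    -0.896 -0.445]
 [-1.     0.     0.   ]]
[ 0.5495 -0.0818  0.0585] [ 0.5508 -0.0841  0.0566]
[ 0.5423 -0.114   0.0645] [ 0.5451 -0.1191  0.0607]
[ 0.4836 -0.175   0.055 ] [ 0.4813 -0.1696  0.0588]
[0.4387 0.24   0.0585] [0.448  0.2284 0.0412]
[ 0.5564 -0.0738  0.0585] [ 0.5558 -0.0728  0.0591]
[ 0.5295 -0.0849  0.0645] [ 0.5331 -0.0907  0.0612]
[ 0.48   -0.1711  0.055 ] [ 0.4794 -0.1699  0.0556]
[0.4388 0.2393 0.0585] [0.4544 0.2216 0.0398]
cam in tool [-1.809e-01  1.000e-04 -7.460e-02]
[[ 0.    -0.262  0.965]
 [ 1.     0.    -0.   ]
 [-0.     0.965  0.262]]
```

View pics/scene_c.png

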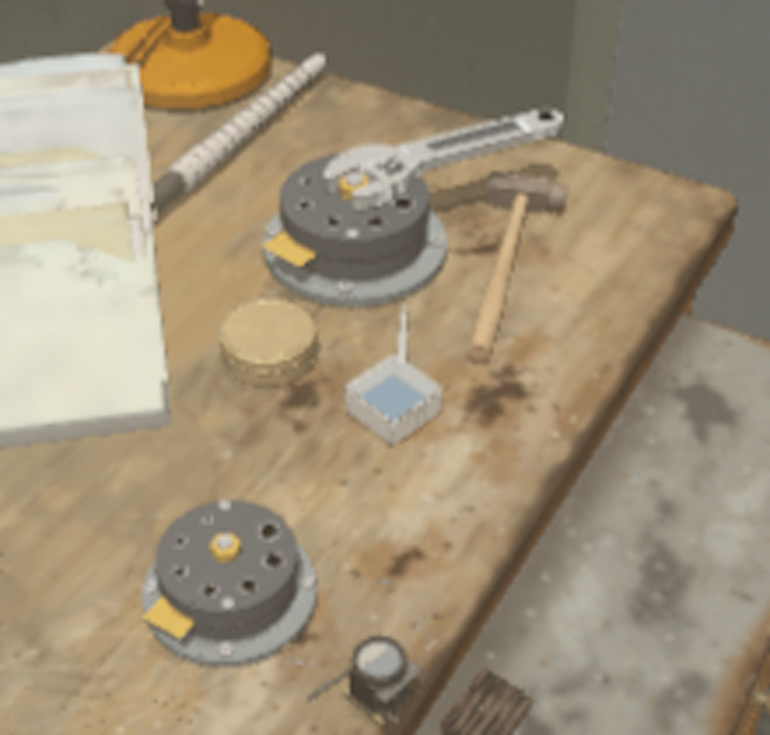

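View pics/side_c.png

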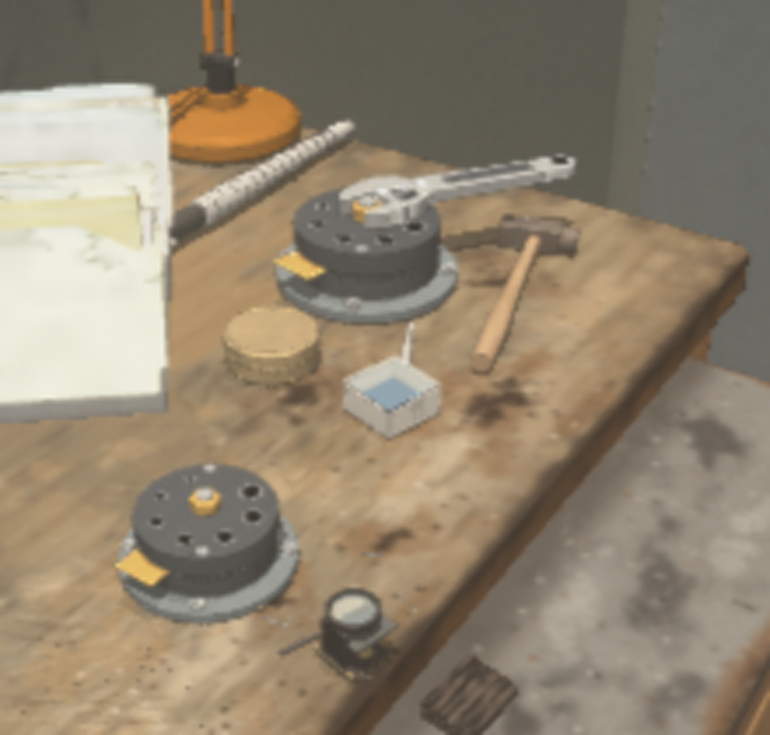

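```bash
python3 - <<'E'
from h import *
# joints map of heights: lamp, wall
c=camera("scene")
for n,(u,v) in dict(lampbase=(233,145),post=(225,60),wall=(310,80),lamphead=(50,200),tin=(257,228),box=(292,243),punch=(295,227),hamhead=(330,184),hamend=(318,228),foot=(281,208),foot2=(246,310),edge=(390,188)).items(): print(n,atd(c,u,v).round(3))
E
```

```text
lampbase [ 0.789 -0.201  0.027]
post [ 0.807 -0.226  0.261]
wall [ 0.898 -0.909 -0.036]
lamphead [0.524 0.443 0.355]
tin [0.531 0.067 0.024]
box [0.443 0.069 0.022]
punch [0.469 0.006 0.007]
hamhead [ 0.465 -0.17   0.019]
hamend [ 0.42  -0.01   0.013]
foot [ 0.524 -0.024  0.02 ]
foot2 [0.434 0.255 0.014]
edge [ 0.334 -0.26  -0.004]
```

The far cutter (scene 283,179) is the larger one and carries the wrench. The look-alike is the near cutter (246,288), smaller and with no wrench. I choose the far one and move over it to check it in a close crop.

Call:
servo_tool --targets '[[[0,0,-0.03,-0.04,-0.06,0,0],[0,0,-0.06,-0.08,-0.12,0,0],[0,0,-0.09,-0.12,-0.18,0,0],[0,0,-0.12,-0.16,-0.24,0,0],[0,0,-0.15,-0.2,-0.3,0,0],[0,0,-0.18,-0.24,-0.36,0,0],[0,0,-0.21,-0.28,-0.42,0,0],[0,0,-0.24,-0.32,-0.48,0,0],[0,0,-0.27,-0.36,-0.54,0,0],[0,0,-0.3,-0.4,-0.6,0,0]]]' --squeeze 10

```text
clock: 2.4
ee_pos: [0.5145, -0.1337, 0.2036]
eef_rot: [0.61, 0.358, -0.609, 0.359]
contact_force: [-0.2, -1.1, 0.2]
width: 0.0206
```

```bash
cat > look.py <<'E'
from h import *
import sys
n=sys.argv[1]
s=read_state();print({k:np.round(s[k],4) for k in("clock","joints","ee_pos","contact_force","width")})
T=R.from_quat(s["eef_rot"]).as_matrix();print(T.round(4))
c=camera("wrist");save(c,n+".png",s=1.4)
for l,z in(("nut_top",.0585),("worm_top",.0645),("handle_grip",.055),("wrench",.048)):
    for d in spot_point("wrist",l)[:2]:
        u,v=d["position"]; print(l,np.round([u,v],1),round(d["confidence"],2),"atz",atz(c,u,v,z).round(4),"depth",atd(c,u,v).round(4))
E
python3 look.py w1
```

```text
{'clock': np.float64(2.4), 'joints': array([-3.5520e-01, -1.4140e-01,  1.9130e+00, -1.0000e-04,  1.3689e+00,
        1.5240e-01]), 'ee_pos': array([ 0.5145, -0.1337,  0.2036]), 'contact_force': array([-0.2011, -1.1401,  0.2386]), 'width': np.float64(0.0206)}
[[ 1.000e-03  8.739e-01 -4.861e-01]
 [-4.000e-04 -4.861e-01 -8.739e-01]
 [-1.000e+00  1.100e-03 -1.000e-04]]
nut_top [282.6 115.1] 0.94 atz [ 0.5529 -0.0688  0.0585] depth [ 0.5529 -0.0688  0.061 ]
worm_top [284.6 150.1] 0.64 atz [ 0.54   -0.0955  0.0645] depth [ 0.54   -0.0956  0.0629]
handle_grip [279.8 252.1] 0.87 atz [ 0.4882 -0.1798  0.055 ] depth [ 0.489  -0.1784  0.0592]
handle_grip [204.6   1.4] 0.62 atz [0.5407 0.0402 0.055 ] depth [0.5396 0.0515 0.0209]
wrench [281.9 114.5] 0.55 atz [ 0.5526 -0.068   0.048 ] depth [ 0.5526 -0.0681  0.0608]
```

View pics/w1.png

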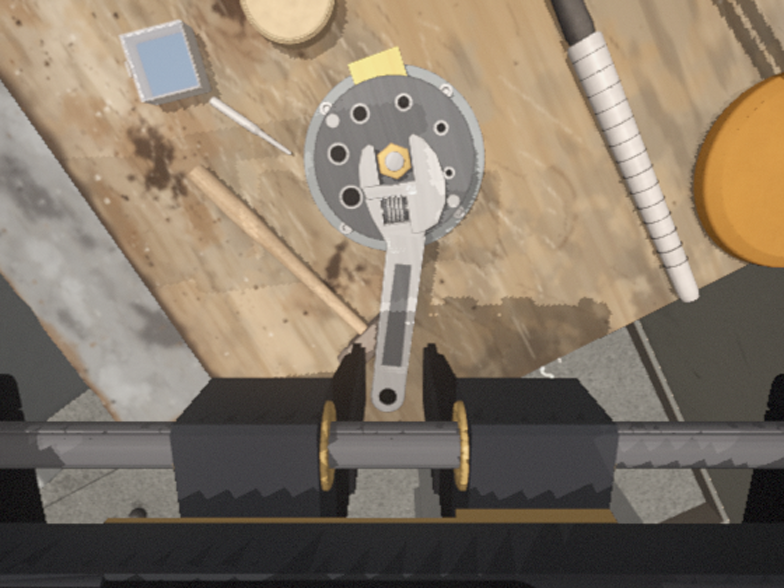

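The crop confirms the choice: the far cutter's foot measures about 129 mm across. The nut is at (283,115), the worm at (283,149) and the handle end at (277,283).

```bash
python3 - <<'E'
from h import *
c=camera("wrist");save(c,"w1c.png",(235,80,345,185),7)
E
```

```text
(no output)
```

View pics/w1c.png

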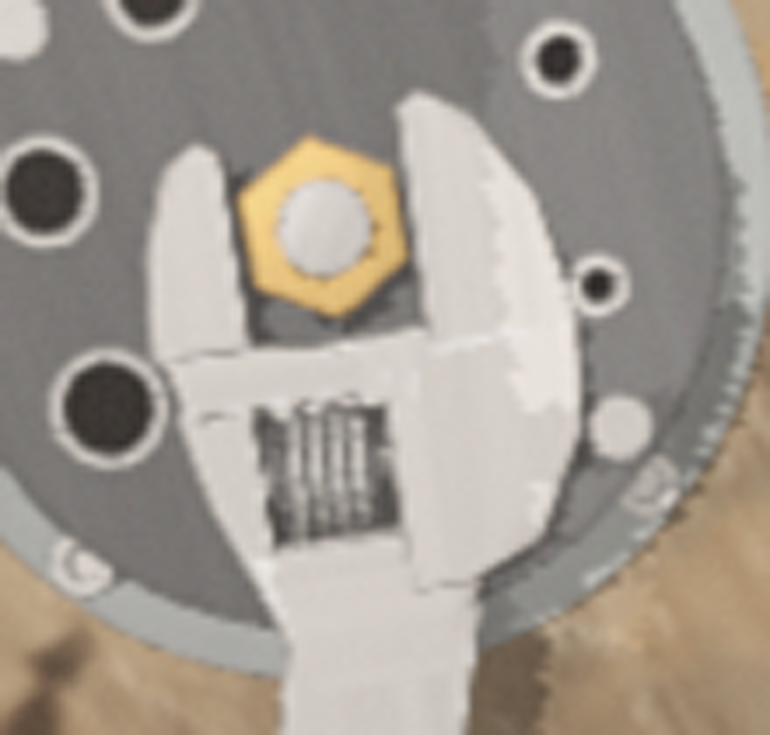

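```bash
python3 - <<'E'
from h import *
c=camera("wrist")
g=lambda x,y,z: atz(c,235+x/7,80+y/7,z)
for a,b in(((222,165),(250,345)),((400,110),(428,325))):
    d=g(*a,.061)-g(*b,.061); print("x axis deg",np.degrees(np.arctan2(d[1],d[0])))
print("worm",g(325,475,.0645),"nut",g(322,226,.0615))
# handle end hole px /1.4
print("hole",atz(c,388/1.4,396/1.4,.06))
n=np.array([.5529,-.0690]);h=atz(c,388/1.4,396/1.4,.06)[:2]-n
print(np.degrees(np.arctan2(*h[::-1])), np.hypot(*h))
th=np.radians(61)
s=read_state();T=R.from_quat(s["eef_rot"]).as_matrix()
for u,v in((255/1.4,370/1.4),):pass
m=c["depth"]; 
# fingertips depth
for u,v in ((253,250),(308,250),(250,262),(312,262)): print(u,v,(T.T@(atd(c,u,v)-s["ee_pos"])).round(4))
E
```

```text
x axis deg 69.38297778010336
x axis deg 68.97562245002513
worm [ 0.53760224 -0.09516611  0.0645    ] nut [ 0.55189588 -0.06889716  0.0615    ]
hole [ 0.46995909 -0.20733259  0.06      ]
-120.9458914163874 0.1612919732940536
253 250 [ 0.1857 -0.0299  0.0647]
308 250 [0.2054 0.0311 0.0721]
250 262 [ 0.1872 -0.0336  0.0793]
312 262 [0.205  0.036  0.0866]
```

Call:
servo_tool --targets '[[[0,0.04,0.0027,-0.037,-0.07,0,0],[0,0.08,0.0027,-0.037,-0.145,0,0],[0,0.1,0.0027,-0.037,-0.145,0,0],[0,0.1,0.0027,-0.037,-0.145,0,0],[0,0.1,0.0027,-0.037,-0.145,0,0]]]'

```text
clock: 3.25
ee_pos: [0.5339, -0.1071, 0.1036]
eef_rot: [-0.583, -0.4, 0.583, -0.4]
contact_force: [0.6, -0.7, 0.3]
width: 0.0008
```

```bash
python3 look.py w2; python3 - <<'E'
from h import *
c=camera("side");save(c,"s2.png",(240,130,360,230),6)
E
```

```text
{'clock': np.float64(3.25), 'joints': array([-2.9640e-01, -2.4600e-02,  1.9779e+00, -4.0000e-04,  1.1882e+00,
        7.2900e-02]), 'ee_pos': array([ 0.5339, -0.1071,  0.1036]), 'contact_force': array([ 0.6311, -0.737 ,  0.3302]), 'width': np.float64(0.0008)}
[[-0.000e+00  9.326e-01 -3.609e-01]
 [-4.000e-04 -3.609e-01 -9.326e-01]
 [-1.000e+00  1.000e-04  3.000e-04]]
nut_top [286.8 167. ] 0.81 atz [ 0.5536 -0.068   0.0585] depth [ 0.5536 -0.0677  0.0608]
worm_top [278.7 218.2] 0.63 atz [ 0.5374 -0.0956  0.0645] depth [ 0.5373 -0.096   0.0629]
handle_grip [177.5 233.6] 0.45 atz [ 0.4695 -0.0837  0.055 ] depth [ 0.4521 -0.0923  0.0117]
wrench [277.7 211.8] 0.75 atz [ 0.5366 -0.0955  0.048 ] depth [ 0.5382 -0.0919  0.0627]
wrench [278.8 216.5] 0.59 atz [ 0.5361 -0.0988  0.048 ] depth [ 0.5378 -0.0949  0.0634]
```

View pics/w2.png

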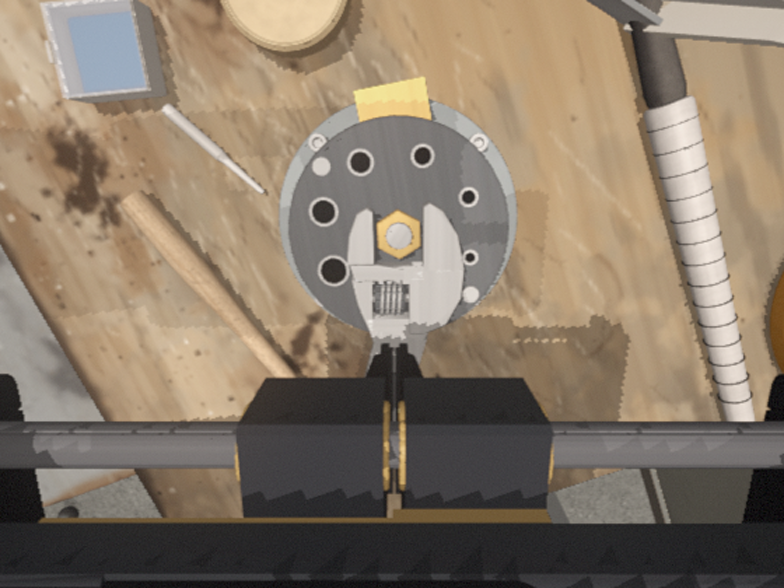

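View pics/s2.png

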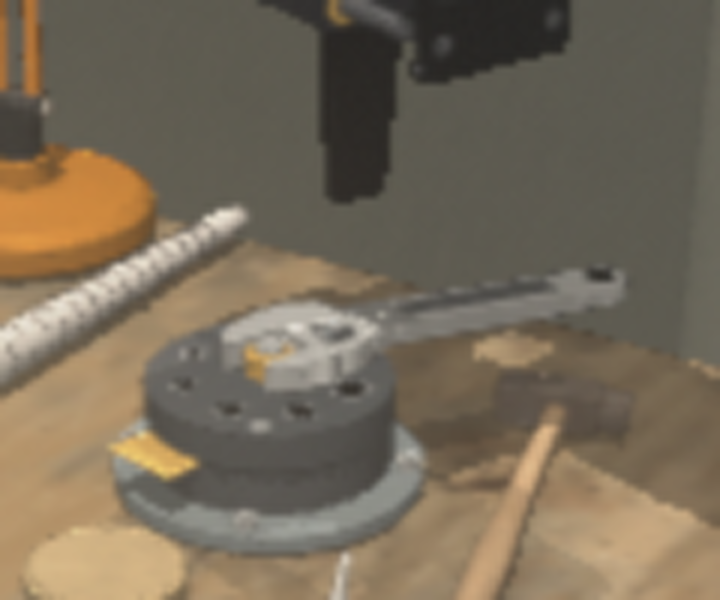

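Call:
servo_tool --targets '[[[0,0.01,-0.001,-0.004,0,0,0],[0,0.018,-0.001,-0.004,0,0,0],[0,0.0205,-0.001,-0.004,0,0,0],[0,0.0205,-0.001,-0.004,0,0,0],[0,0.0205,-0.001,-0.004,0,0,0]]]'

```text
clock: 4.05
ee_pos: [0.5353, -0.1022, 0.084]
eef_rot: [0.583, 0.4, -0.583, 0.401]
contact_force: [0.6, -1.0, -0.5]
width: 0.0003
```

Call:
servo_tool --targets '[[[0,0.0015,0,0,0,0,0],[0,0.002,0,0,0,0,0],[0,0.002,0,0,0,0,0]]]'

```text
clock: 4.35
ee_pos: [0.5353, -0.1023, 0.082]
eef_rot: [0.583, 0.4, -0.582, 0.401]
contact_force: [0.6, -0.4, 0.2]
width: 0.0005
```

Call:
servo_tool --targets '[[[0,0.001,0,0,0,0,0],[0,0.001,0,0,0,0,0]]]'

```text
clock: 4.55
ee_pos: [0.5353, -0.1023, 0.081]
eef_rot: [0.583, 0.4, -0.583, 0.401]
contact_force: [0.4, -0.1, 0.1]
width: 0.0005
```

Call:
servo_tool --targets '[[[0,0.001,0,0,0,0,0],[0,0.001,0,0,0,0,0]]]'

```text
clock: 4.75
ee_pos: [0.5351, -0.1022, 0.0798]
eef_rot: [0.583, 0.4, -0.583, 0.401]
contact_force: [0.4, 0.1, -0.3]
width: 0.0008
```

Call:
servo_tool --targets '[[[0,-0.003,0,0,0,0,0],[0,-0.003,0,-0.005,0,0,0],[0,-0.003,0,-0.005,0,0,0],[0,-0.001,0,-0.005,0,0,0],[0,-0.0005,0,-0.005,0,0,0]]]'

```text
clock: 5.25
ee_pos: [0.5368, -0.0975, 0.08]
eef_rot: [0.583, 0.4, -0.583, 0.401]
contact_force: [0.2, -0.3, 0.5]
width: 0.0008
```

Call:
servo_tool --targets '[[[0,0.0008,0,0,0,0,0],[0,0.0008,0,0,0,0,0]]]'

```text
clock: 5.45
ee_pos: [0.5365, -0.0974, 0.0788]
eef_rot: [0.583, 0.4, -0.583, 0.401]
contact_force: [0.3, -0.3, 0.6]
width: 0.0007
```

```bash
python3 look.py w3;  python3 - <<'E'
from h import *
c=camera("side");save(c,"s3.png",(270,140,330,200),12)
E
```

```text
{'clock': np.float64(5.45), 'joints': array([-2.7780e-01,  4.9000e-03,  1.9940e+00, -5.0000e-04,  1.1418e+00,
        8.9600e-02]), 'ee_pos': array([ 0.5365, -0.0974,  0.0788]), 'contact_force': array([ 0.2876, -0.2987,  0.6059]), 'width': np.float64(0.0007)}
[[ 7.000e-04  9.334e-01 -3.589e-01]
 [-6.000e-04 -3.589e-01 -9.334e-01]
 [-1.000e+00  9.000e-04  3.000e-04]]
nut_top [286.9 189.1] 0.73 atz [ 0.5526 -0.0667  0.0585] depth [ 0.5528 -0.0663  0.0606]
worm_top [280.8 245.3] 0.86 atz [ 0.5381 -0.0949  0.0645] depth [ 0.538  -0.0951  0.0639]
wrench [145.2 122.2] 0.23 atz [ 0.4907 -0.0037  0.048 ] depth [0.4759 0.0012 0.0053]
```

View pics/w3.png

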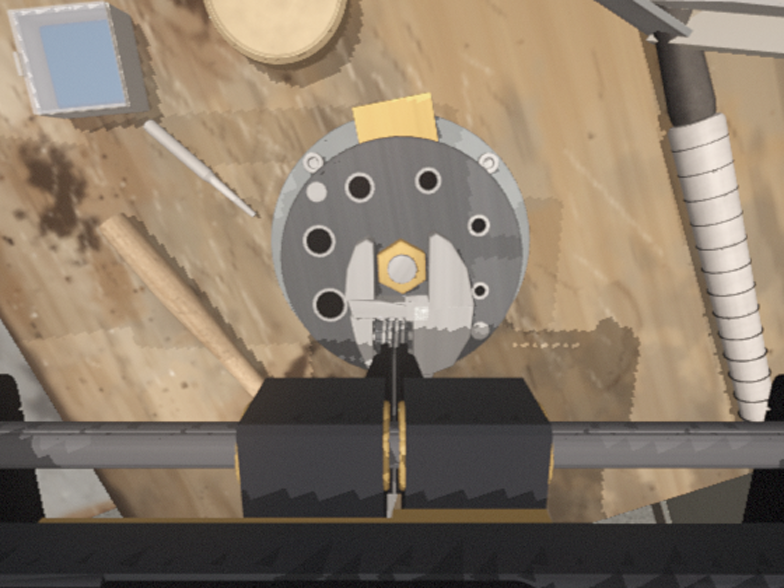

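View pics/s3.png

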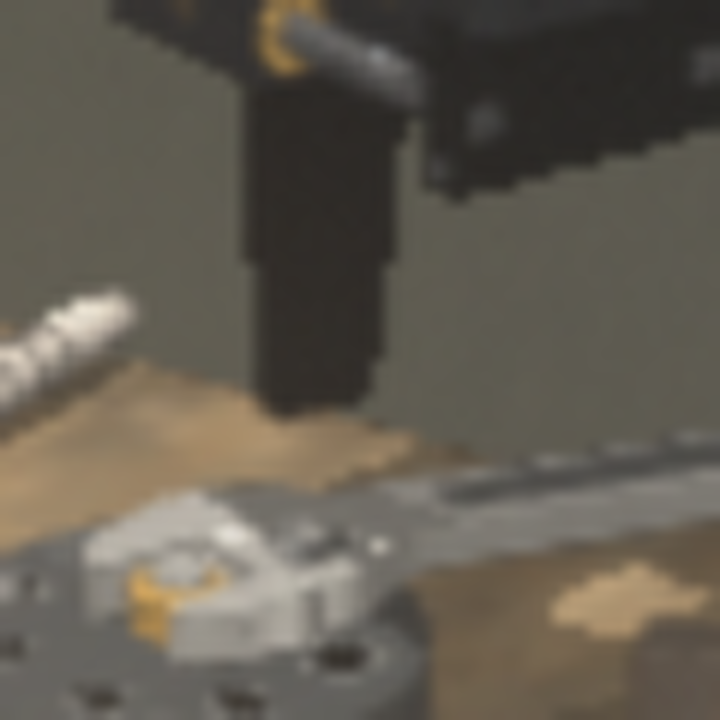

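```bash
python3 - <<'E'
from h import *
s=read_state();p=s["ee_pos"]
for n in("side","scene"):
    c=camera(n)
    print(n,"tip",np.round(proj(c,[p[0],p[1],p[2]-.017]),1),"worm",np.round(proj(c,[.5375,-.0953,.0645]),1),"nut",np.round(proj(c,[.553,-.068,.0585]),1))
    # finger depth column
    u,v=(295,168) if n=="side" else (293,160)
    for vv in range(v-8,v+14,2): print(vv,c["color"][vv,u],atd(c,u,vv).round(4))
c=camera("scene");save(c,"c3.png",(255,120,335,200),9)
E
```

```text
side tip [296.  183.4] worm [295.3 182.8] nut [284.  187.5]
160 [48 44 40] [ 0.5307 -0.0812  0.1312]
162 [48 45 40] [ 0.5328 -0.0847  0.1245]
164 [49 45 41] [ 0.5315 -0.0827  0.1204]
166 [50 45 42] [ 0.5324 -0.0844  0.1145]
168 [50 47 41] [ 0.5337 -0.0866  0.1082]
170 [50 46 42] [ 0.5341 -0.0875  0.1025]
172 [51 46 42] [ 0.5354 -0.0897  0.0962]
174 [91 79 64] [ 0.5352 -0.0895  0.091 ]
176 [150 128  99] [ 0.6338 -0.2502 -0.0009]
178 [146 125  97] [ 0.6268 -0.2391 -0.0013]
180 [138 122  99] [ 0.6196 -0.2275 -0.0014]
scene tip [291.5 176.2] worm [290.8 175.8] nut [279.5 181.6]
152 [49 43 36] [ 0.5287 -0.0896  0.1361]
154 [49 43 37] [ 0.5285 -0.0894  0.131 ]
156 [51 46 39] [ 0.5285 -0.0895  0.1256]
158 [51 45 38] [ 0.5295 -0.0913  0.119 ]
160 [53 47 40] [ 0.5301 -0.0925  0.1127]
162 [51 45 39] [ 0.5289 -0.0904  0.1088]
164 [54 47 40] [ 0.5299 -0.0922  0.102 ]
166 [69 59 48] [ 0.5316 -0.0954  0.0941]
168 [117  99  76] [ 0.6001 -0.2201 -0.0034]
170 [124 103  77] [ 0.5934 -0.2081 -0.0011]
172 [127 120 110] [ 0.5435 -0.1172  0.0608]
```

View pics/c3.png

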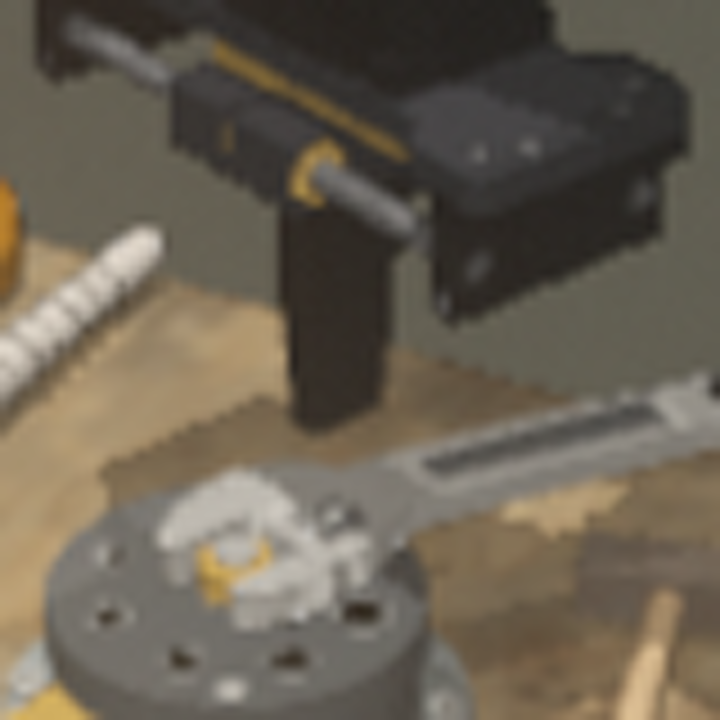

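```bash
python3 - <<'E'
from h import *
s=read_state();T=R.from_quat(s["eef_rot"]).as_matrix()
c=camera("wrist");save(c,"w3c.png",(240,200,320,280),9)
for u in (272,276,288):
  for v in range(238,280,3): print(u,v,c["color"][v,u],(T.T@(atd(c,u,v)-s["ee_pos"])).round(4))
E
```

```text
272 238 [158 153 147] [ 0.0169 -0.0046 -0.0064]
272 241 [169 164 157] [ 0.0157 -0.0045 -0.005 ]
272 244 [160 154 150] [ 0.0164 -0.0046 -0.003 ]
272 247 [53 49 48] [-0.0142 -0.0037 -0.0125]
272 250 [49 48 46] [-0.0186 -0.0036 -0.0126]
272 253 [39 34 32] [-0.0216 -0.0036 -0.0122]
272 256 [39 37 38] [-0.0245 -0.0035 -0.0118]
272 259 [39 35 34] [-0.0296 -0.0034 -0.0124]
272 262 [33 34 33] [-0.0323 -0.0033 -0.0121]
272 265 [36 36 31] [-0.0365 -0.0032 -0.0125]
272 268 [40 38 37] [-0.0398 -0.0031 -0.0125]
272 271 [50 50 48] [-0.0944 -0.0016 -0.0356]
272 274 [45 42 43] [-0.0957 -0.0015 -0.0353]
272 277 [43 41 42] [-0.0992 -0.0015 -0.0361]
276 238 [131 127 123] [ 0.0172 -0.0022 -0.0063]
276 241 [140 136 132] [ 0.0163 -0.0022 -0.0048]
276 244 [134 129 126] [ 0.017  -0.0023 -0.0027]
276 247 [42 40 36] [-0.0134 -0.0018 -0.0122]
276 250 [44 39 38] [-0.0174 -0.0017 -0.0121]
276 253 [43 41 39] [-0.0211 -0.0017 -0.012 ]
276 256 [46 41 41] [-0.0258 -0.0016 -0.0124]
276 259 [42 38 37] [-0.0291 -0.0016 -0.0122]
276 262 [42 40 39] [-0.0317 -0.0015 -0.0119]
276 265 [41 39 40] [-0.0353 -0.0015 -0.012 ]
276 268 [37 33 31] [-0.0397 -0.0014 -0.0125]
276 271 [37 35 32] [-0.0425 -0.0014 -0.0124]
276 274 [35 33 27] [-0.0457 -0.0013 -0.0125]
276 277 [30 30 31] [-0.0484 -0.0013 -0.0124]
288 238 [113 109 106] [ 0.0151  0.0047 -0.0071]
288 241 [110 107 103] [ 0.0153  0.0047 -0.0052]
288 244 [95 92 88] [ 0.0169  0.0047 -0.0028]
288 247 [44 43 40] [-0.0137  0.0041 -0.0123]
288 250 [46 42 40] [-0.0175  0.004  -0.0122]
288 253 [41 38 36] [-0.0208  0.004  -0.0119]
288 256 [39 36 35] [-0.0251  0.0039 -0.0121]
288 259 [45 41 40] [-0.0299  0.0038 -0.0126]
288 262 [35 31 32] [-0.0331  0.0038 -0.0125]
288 265 [37 34 32] [-0.0354  0.0037 -0.012 ]
288 268 [40 38 34] [-0.0389  0.0037 -0.0121]
288 271 [45 42 42] [-0.0436  0.0036 -0.0129]
288 274 [42 40 39] [-0.0461  0.0035 -0.0127]
288 277 [46 44 43] [-0.049   0.0035 -0.0127]
```

View pics/w3c.png

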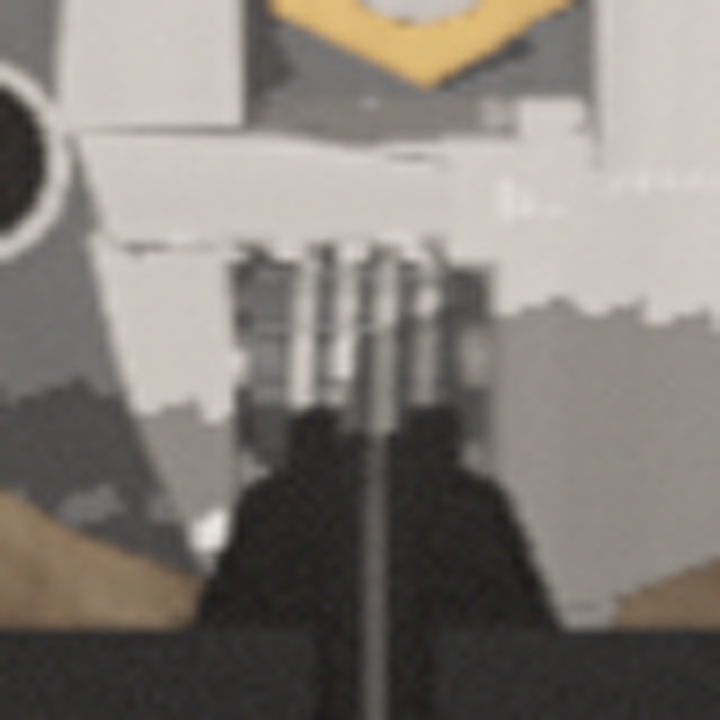

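Both cameras put the fingertip about 13 mm behind the TCP, not 17 mm ahead as stated. So contact should come at TCP z of about 0.052. I'll descend with small probing steps.

Call:
servo_tool --targets '[[[0,0.008,0,0.005,0,0,0],[0,0.016,0,0.005,0,0,0],[0,0.0215,0,0.005,0,0,0],[0,0.0215,0,0.005,0,0,0]]]'

```text
clock: 6.35
ee_pos: [0.5338, -0.1019, 0.056]
eef_rot: [-0.582, -0.401, 0.583, -0.4]
contact_force: [-0.7, 0.4, -0.3]
width: 0.0005
```

Call:
servo_tool --targets '[[[0,0.002,0,0,0,0,0],[0,0.002,0,0,0,0,0]]]'

```text
clock: 6.55
ee_pos: [0.5336, -0.1018, 0.0535]
eef_rot: [-0.582, -0.401, 0.583, -0.4]
contact_force: [-0.2, -0.3, -0.5]
width: 0.0006
```

Call:
servo_tool --targets '[[[0,0.001,0,0,0,0,0],[0,0.001,0,0,0,0,0]]]'

```text
clock: 6.75
ee_pos: [0.5339, -0.1018, 0.0532]
eef_rot: [-0.582, -0.401, 0.583, -0.4]
contact_force: [-0.8, -0.5, 3.0]
width: 0.0004
```

Call:
servo_tool --targets '[[[0,0.002,0,0,0,0,0],[0,0.002,0,0,0,0,0]]]'

```text
clock: 6.95
ee_pos: [0.535, -0.1021, 0.053]
eef_rot: [0.583, 0.4, -0.583, 0.401]
contact_force: [-1.3, 0.6, 6.9]
width: 0.0001
```

Call:
servo_tool --targets '[[[0,0.0042,0,0,0,0,0],[0,0.0042,0,-0.002,0,0,0],[0,0.0042,0,-0.004,0,0,0],[0,0.0042,0,-0.006,0,0,0]]]'

```text
clock: 7.35
ee_pos: [0.5392, -0.0992, 0.0528]
eef_rot: [-0.583, -0.398, 0.583, -0.403]
contact_force: [-6.3, -7.0, 15.1]
width: 0.0006
```

Call:
servo_tool --targets '[[[0,0.0042,-0.002,-0.004,0,0,0],[0,0.0042,-0.0025,-0.006,0,0,0],[0,0.0042,-0.0025,-0.008,0,0,0],[0,0.0042,-0.0025,-0.0105,0,0,0]]]'

```text
clock: 7.75
ee_pos: [0.5418, -0.0916, 0.0527]
eef_rot: [-0.581, -0.396, 0.583, -0.406]
contact_force: [-9.5, -7.2, 17.6]
width: 0.0005
```

Call:
servo_tool --targets '[[[0,0.0038,-0.003,-0.004,0,0,0],[0,0.0038,-0.003,-0.006,0,0,0],[0,0,-0.002,-0.004,0,0,0],[0,-0.006,0,0,0,0,0],[0,-0.006,0,0.012,0,0,0],[0,-0.006,0,0.016,0,0,0]]]'

```text
clock: 8.35
ee_pos: [0.5355, -0.1074, 0.0585]
eef_rot: [-0.581, -0.396, 0.584, -0.406]
contact_force: [-0.3, 0.3, -1.0]
width: 0.0008
```

```bash
python3 look.py w4; python3 - <<'E'
from h import *
c=camera("wrist");save(c,"w4c.png",(235,170,335,270),7)
E
```

```text
{'clock': np.float64(8.35), 'joints': array([-0.2901,  0.0277,  2.0089, -0.0123,  1.0965,  0.0807]), 'ee_pos': array([ 0.5355, -0.1074,  0.0585]), 'contact_force': array([-0.2783,  0.2694, -0.9563]), 'width': np.float64(0.0008)}
[[ 0.005   0.934  -0.3572]
 [-0.0129 -0.3571 -0.934 ]
 [-0.9999  0.0093  0.0102]]
nut_top [283.8 182.8] 0.96 atz [ 0.5524 -0.0691  0.0585] depth [ 0.5525 -0.0687  0.0602]
worm_top [284.8 234.3] 0.88 atz [ 0.5437 -0.093   0.0645] depth [ 0.5437 -0.093   0.0643]
```

View pics/w4c.png

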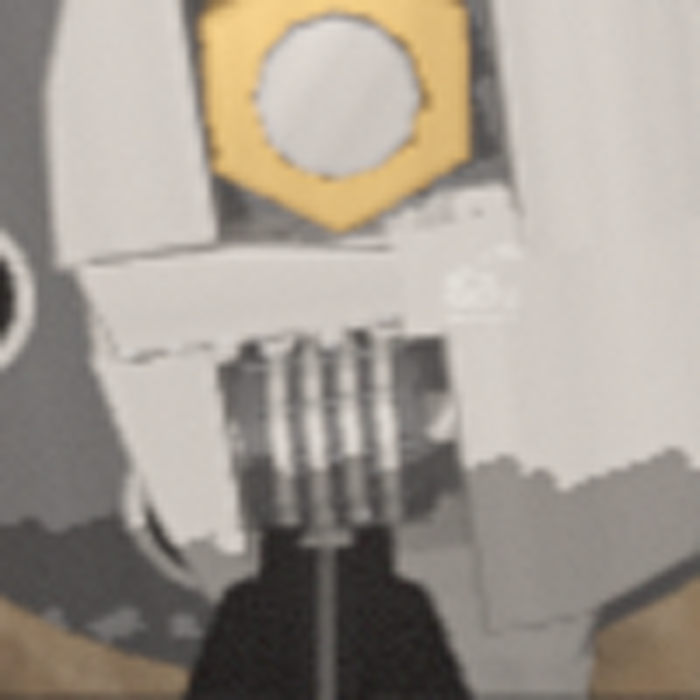

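Call:
servo_tool --targets '[[[0,0,0.002,-0.008,0,0.01,-0.009],[0,0.004,0.002,-0.008,0,0.01,-0.009],[0,0.0065,0.001,-0.008,0,0.01,-0.009],[0,0.0085,-0.0005,-0.008,0,0.01,-0.009],[0,0.0085,-0.0005,-0.008,0,0.01,-0.009]]]'

```text
clock: 9.15
ee_pos: [0.5409, -0.0992, 0.0529]
eef_rot: [0.584, 0.4, -0.581, 0.403]
contact_force: [-0.2, 0.9, 10.5]
width: 0.0005
```

Call:
servo_tool --targets '[[[0,0.0042,-0.002,-0.003,0,0,0],[0,0.0042,-0.0025,-0.006,0,0,0],[0,0.0042,-0.003,-0.009,0,0,0],[0,0.0042,-0.0035,-0.012,0,0,0]]]'

```text
clock: 9.55
ee_pos: [0.5437, -0.0899, 0.0527]
eef_rot: [0.583, 0.398, -0.581, 0.406]
contact_force: [-6.5, -7.8, 16.9]
width: 0.0007
```

Call:
servo_tool --targets '[[[0,0.0042,-0.003,-0.005,0,0,0],[0,0.0042,-0.004,-0.0075,0,0,0],[0,0,-0.002,-0.006,0,0,0],[0,-0.006,0,-0.003,0,0,0],[0,-0.006,0,0.01,0,0,0],[0,-0.006,0,0.015,0,0,0]]]'

```text
clock: 10.15
ee_pos: [0.5376, -0.1048, 0.0583]
eef_rot: [0.583, 0.398, -0.582, 0.405]
contact_force: [0.9, 0.4, 0.2]
width: 0.0008
```

```bash
python3 look.py w5; python3 - <<'E'
from h import *
c=camera("wrist");save(c,"w5c.png",(235,160,335,260),7)
E
```

```text
{'clock': np.float64(10.15), 'joints': array([-0.2873,  0.0305,  2.0064, -0.0065,  1.0954,  0.0789]), 'ee_pos': array([ 0.5376, -0.1048,  0.0583]), 'contact_force': array([0.9166, 0.4245, 0.2152]), 'width': np.float64(0.0008)}
[[ 0.0073  0.9347 -0.3553]
 [-0.0082 -0.3552 -0.9347]
 [-0.9999  0.0097  0.0051]]
nut_top [279.3 190. ] 0.69 atz [ 0.551  -0.0691  0.0585] depth [ 0.5512 -0.0685  0.0616]
worm_top [285.5 243.6] 0.66 atz [ 0.5444 -0.0952  0.0645] depth [ 0.5442 -0.0959  0.0625]
```

View pics/w5c.png

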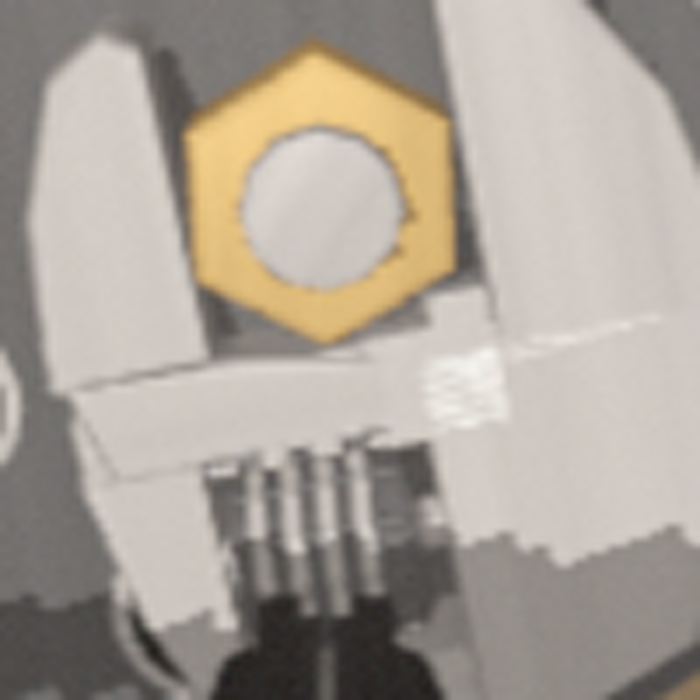

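```bash
python3 - <<'E'
from h import *
c=camera("wrist");s=read_state();T=R.from_quat(s["eef_rot"]).as_matrix()
for (u,v) in ((280,225),(280,237),(279.3,240)):
    p=atz(c,u,v,.0645); print(p, (T.T@(p-s["ee_pos"])).round(4), atd(c,u,v))
n=atz(c,280.7,189.7,.0615);print(n)
# depth rows through worm
for v in range(222,250,2): print(v, c["color"][v,280], (T.T@(atd(c,280,v)-s["ee_pos"])).round(4), atd(c,280,v)[2].round(4))
E
```

```text
[ 0.54573031 -0.08391628  0.0645    ] [-0.006   0.0001 -0.0212] [ 0.54511371 -0.08564135  0.05856171]
[ 0.5434546  -0.08989782  0.0645    ] [-0.006   0.0001 -0.0148] [ 0.54330093 -0.09032484  0.06318519]
[ 0.54254497 -0.09128268  0.0645    ] [-0.006  -0.0003 -0.0132] [ 0.54239092 -0.09170249  0.06323822]
[ 0.55231357 -0.06765012  0.0615    ]
222 [208 201 195] [-0.0016  0.0001 -0.0214] 0.06
224 [201 194 188] [-0.0021  0.0001 -0.0205] 0.0606
226 [192 185 179] [ 0.0003  0.0001 -0.0187] 0.0582
228 [159 154 149] [-0.0017  0.0001 -0.0182] 0.0601
230 [177 171 166] [-0.0037  0.0001 -0.0178] 0.0622
232 [171 165 159] [-0.0025  0.0001 -0.0163] 0.061
234 [163 157 152] [-0.0043  0.0001 -0.0158] 0.0628
236 [157 152 148] [-0.0046  0.0001 -0.0148] 0.0631
238 [103  98  95] [-0.0045  0.0001 -0.0137] 0.063
240 [91 89 87] [-0.006   0.0001 -0.0132] 0.0645
242 [82 80 77] [-0.0049  0.0001 -0.0117] 0.0634
244 [82 79 77] [-0.0047  0.0001 -0.0105] 0.0632
246 [84 79 77] [-0.0046  0.0001 -0.0094] 0.0631
248 [59 56 53] [-0.0106  0.0001 -0.0105] 0.0691
```

Call:
servo_tool --targets '[[[0,0.002,0.002,-0.004,0,0.005,-0.01],[0,0.005,0.002,-0.004,0,0.005,-0.01],[0,0.0085,0.001,-0.004,0,0.005,-0.01],[0,0.0085,-0.001,-0.004,0,0.005,-0.01],[0,0.0085,-0.003,-0.004,0,0.005,-0.01],[0,0.0085,-0.004,-0.004,0,0.005,-0.01]]]'

```text
clock: 11.1
ee_pos: [0.5395, -0.0997, 0.053]
eef_rot: [0.584, 0.399, -0.58, 0.404]
contact_force: [3.3, -1.0, 6.1]
width: 0.0005
```

Call:
servo_tool --targets '[[[0,0.0038,-0.004,-0.001,0,0,0],[0,0.0042,-0.006,-0.003,0,0,0],[0,0.0042,-0.0065,-0.006,0,0,0],[0,0.0042,-0.007,-0.009,0,0,0]]]'

```text
clock: 11.5
ee_pos: [0.54, -0.0923, 0.0529]
eef_rot: [0.585, 0.396, -0.579, 0.408]
contact_force: [-0.8, -9.0, 10.4]
width: 0.0007
```

Call:
servo_tool --targets '[[[0,0.005,-0.005,-0.005,0,0,0],[0,0.005,-0.006,-0.008,0,0,0],[0,0.005,-0.007,-0.01,0,0,0]]]'

```text
clock: 11.8
ee_pos: [0.5418, -0.0842, 0.0528]
eef_rot: [0.585, 0.392, -0.577, 0.413]
contact_force: [0.3, -9.0, 14.3]
width: 0.0007
```

Call:
servo_tool --targets '[[[0,0.003,-0.004,-0.005,0,0,0],[0,0,-0.002,-0.004,0,0,0],[0,-0.006,0,0,0,0,0],[0,-0.006,0,0.01,0,0,0],[0,-0.006,0,0.017,0,0,0],[0,-0.006,0,0.017,0,0,0]]]'

```text
clock: 12.4
ee_pos: [0.5348, -0.1008, 0.0583]
eef_rot: [0.585, 0.392, -0.578, 0.412]
contact_force: [-0.0, 0.4, -0.1]
width: 0.0005
```

```bash
python3 look.py w6; python3 - <<'E'
from h import *
c=camera("wrist");save(c,"w6c.png",(235,160,335,260),7)
s=read_state();T=R.from_quat(s["eef_rot"]).as_matrix()
for v in range(228,252,2): print(v, c["color"][v,281], (T.T@(atd(c,281,v)-s["ee_pos"])).round(4), atd(c,281,v).round(4))
E
```

```text
{'clock': np.float64(12.4), 'joints': array([-0.2792,  0.0101,  2.0275, -0.0116,  1.0748,  0.0877]), 'ee_pos': array([ 0.5348, -0.1008,  0.0583]), 'contact_force': array([-0.0153,  0.3939, -0.1253]), 'width': np.float64(0.0005)}
[[ 0.0253  0.935  -0.3538]
 [-0.0179 -0.3534 -0.9353]
 [-0.9995  0.0299  0.0078]]
nut_top [289.7 192. ] 0.67 atz [ 0.5526 -0.0679  0.0585] depth [ 0.5527 -0.0673  0.0611]
nut_top [281.  244.6] 0.56 atz [ 0.5384 -0.0929  0.0585] depth [ 0.5389 -0.0912  0.0633]
worm_top [281.7 245.6] 0.78 atz [ 0.5392 -0.0914  0.0645] depth [ 0.5391 -0.0917  0.0637]
wrench [282.3 174.1] 0.62 atz [ 0.5521 -0.0597  0.048 ] depth [ 0.5523 -0.0584  0.0561]
228 [203 197 191] [ 0.0005  0.0006 -0.0176] [ 0.5423 -0.0836  0.0581]
230 [151 144 141] [-0.0003  0.0006 -0.0167] [ 0.542  -0.0843  0.0589]
232 [113 109 107] [ 0.0006  0.0006 -0.0153] [ 0.5415 -0.0857  0.058 ]
234 [120 116 113] [-0.0025  0.0006 -0.0152] [ 0.5414 -0.0857  0.0611]
236 [118 115 111] [-0.0027  0.0006 -0.0142] [ 0.5411 -0.0866  0.0614]
238 [97 94 92] [-0.0034  0.0006 -0.0134] [ 0.5408 -0.0874  0.0621]
240 [100  97  94] [-0.0043  0.0006 -0.0126] [ 0.5405 -0.0882  0.0629]
242 [101  95  93] [-0.0039  0.0006 -0.0113] [ 0.54   -0.0893  0.0626]
244 [90 87 85] [-0.0048  0.0006 -0.0106] [ 0.5397 -0.09    0.0635]
246 [110 106 101] [-0.0037  0.0006 -0.0091] [ 0.5392 -0.0914  0.0624]
248 [89 86 82] [-0.011   0.0006 -0.0107] [ 0.5396 -0.0898  0.0696]
250 [74 70 67] [-0.0139  0.0006 -0.0107] [ 0.5396 -0.0897  0.0726]
```

View pics/w6c.png

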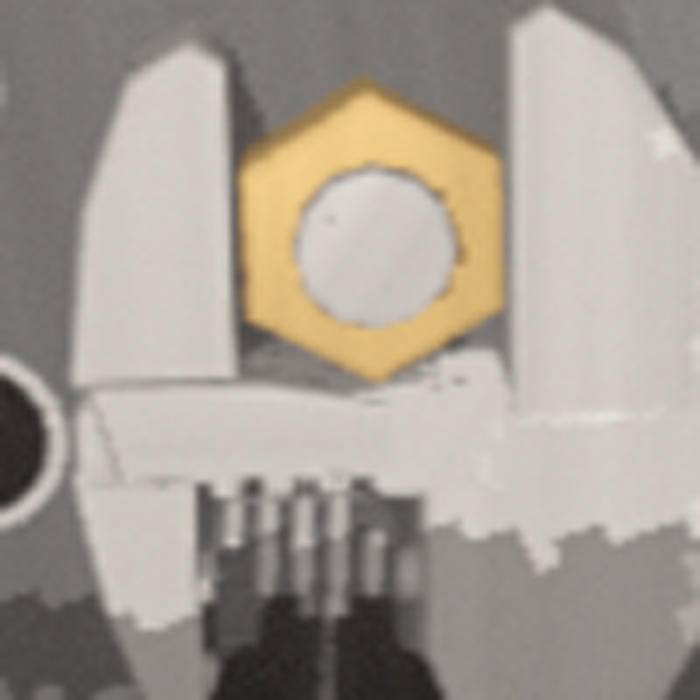

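Call:
servo_tool --targets '[[[0,0.002,-0.001,-0.003,0,0.008,-0.03],[0,0.005,-0.0015,-0.003,0,0.008,-0.03],[0,0.0085,-0.003,-0.003,0,0.008,-0.03],[0,0.0098,-0.004,-0.004,0,0.008,-0.03],[0,0.0098,-0.005,-0.007,0,0.008,-0.03],[0,0.0098,-0.0055,-0.01,0,0.008,-0.03]]]'

```text
clock: 13.3
ee_pos: [0.5377, -0.092, 0.0529]
eef_rot: [0.582, 0.399, -0.58, 0.407]
contact_force: [-1.0, -8.7, 12.3]
width: 0.0005
```

Call:
servo_tool --targets '[[[0,0.0046,-0.0035,-0.005,0,0,0],[0,0.0046,-0.004,-0.0075,0,0,0],[0,0.0046,-0.0045,-0.0095,0,0,0]]]'

```text
clock: 13.6
ee_pos: [0.5404, -0.085, 0.0528]
eef_rot: [0.582, 0.396, -0.579, 0.41]
contact_force: [-1.4, -8.9, 14.3]
width: 0.0004
```

Drag is still steady at about 8.9 N. Next I lift, return and look.

Call:
servo_tool --targets '[[[0,0.003,-0.003,-0.004,0,0,0],[0,0,-0.002,-0.004,0,0,0],[0,-0.006,0,0,0,0,0],[0,-0.006,0,0.01,0,0,0],[0,-0.006,0,0.017,0,0,0],[0,-0.006,0,0.017,0,0,0]]]'

```text
clock: 14.2
ee_pos: [0.5335, -0.1016, 0.0583]
eef_rot: [0.582, 0.396, -0.58, 0.41]
contact_force: [-0.3, 0.0, -0.3]
width: 0.0002
```

```bash
cat > v.py <<'E'
from h import *
import sys
n=sys.argv[1]
c=camera("wrist");save(c,n+".png",(235,160,335,260),7)
s=read_state();T=R.from_quat(s["eef_rot"]).as_matrix()
print(s["clock"],s["ee_pos"].round(4),s["contact_force"].round(1)); print(T.round(4))
a=T[:,0]; rv=np.cross(a,[0,0,-1]); print("tilt fix tool",(T.T@rv).round(4))
for v in range(236,250,2): print(v, (T.T@(atd(c,279,v)-s["ee_pos"])).round(4), atd(c,279,v).round(4))
E
python3 v.py w7
```

```text
14.25 [ 0.5336 -0.1012  0.0583] [ 0.   0.4 -0.1]
[[ 0.0143  0.9362 -0.3511]
 [-0.0143 -0.3509 -0.9363]
 [-0.9998  0.0184  0.0084]]
tilt fix tool [ 0.      0.0084 -0.0184]
236 [-0.0037 -0.0004 -0.0142] [ 0.5382 -0.0877  0.0619]
238 [-0.0053 -0.0004 -0.0137] [ 0.538  -0.0882  0.0635]
240 [-0.0055 -0.0004 -0.0127] [ 0.5377 -0.0892  0.0637]
242 [-0.0056 -0.0004 -0.0116] [ 0.5373 -0.0901  0.0638]
244 [-0.0052 -0.0004 -0.0104] [ 0.5369 -0.0913  0.0634]
246 [-0.0035 -0.0004 -0.0087] [ 0.5363 -0.0929  0.0618]
248 [-0.011  -0.0003 -0.0104] [ 0.5368 -0.0913  0.0692]
```

View pics/w7.png

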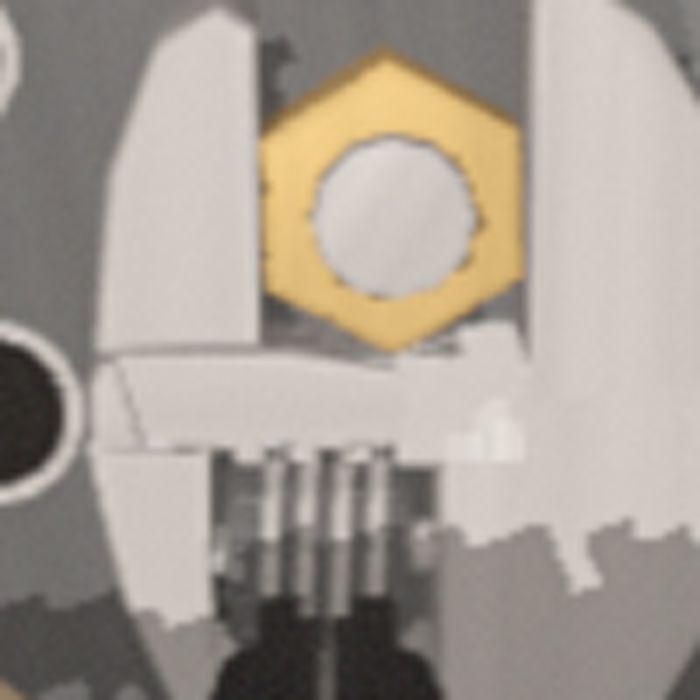

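Call:
servo_tool --targets '[[[0,0.002,0.0005,-0.004,0,0.008,-0.018],[0,0.005,0,-0.004,0,0.008,-0.018],[0,0.0085,-0.002,-0.004,0,0.008,-0.018],[0,0.0105,-0.003,-0.005,0,0.008,-0.018],[0,0.0105,-0.0035,-0.008,0,0.008,-0.018],[0,0.0105,-0.004,-0.011,0,0.008,-0.018]]]'

```text
clock: 14.85
ee_pos: [0.5374, -0.0929, 0.0528]
eef_rot: [0.581, 0.4, -0.58, 0.407]
contact_force: [-3.5, -8.6, 16.5]
width: 0.0005
```

Call:
servo_tool --targets '[[[0,0.0052,-0.0025,-0.0045,0,0,0],[0,0.0052,-0.003,-0.0065,0,0,0],[0,0.0052,-0.003,-0.0085,0,0,0]]]'

```text
clock: 15.15
ee_pos: [0.5401, -0.087, 0.0526]
eef_rot: [0.581, 0.397, -0.58, 0.41]
contact_force: [-8.3, -7.9, 20.6]
width: 0.0004
```

Call:
servo_tool --targets '[[[0,0.0048,-0.0035,-0.005,0,0,0],[0,0.0048,-0.004,-0.007,0,0,0],[0,0.0048,-0.004,-0.008,0,0,0]]]'

```text
clock: 15.45
ee_pos: [0.5419, -0.0814, 0.0525]
eef_rot: [-0.58, -0.395, 0.58, -0.414]
contact_force: [-5.8, -8.3, 17.4]
width: 0.0002
```

Call:
servo_tool --targets '[[[0,0,-0.002,-0.003,0,0,0],[0,-0.006,0,0,0,0,0],[0,-0.006,0,0.01,0,0,0],[0,-0.006,-0.002,0.02,0,0,0],[0,-0.006,-0.002,0.02,0,0,0]]]'

```text
clock: 15.95
ee_pos: [0.5317, -0.1003, 0.0578]
eef_rot: [-0.58, -0.395, 0.581, -0.413]
contact_force: [-0.1, 0.0, 0.7]
width: 0.0002
```

```bash
python3 v.py w8
```

```text
16.0 [ 0.532  -0.0999  0.0579] [0.5 0.1 0.2]
[[ 0.0138  0.9375 -0.3478]
 [-0.0216 -0.3474 -0.9375]
 [-0.9997  0.0205  0.0155]]
tilt fix tool [-0.      0.0155 -0.0205]
236 [-0.0053 -0.0005 -0.0147] [ 0.5366 -0.0858  0.063 ]
238 [-0.0053 -0.0005 -0.0136] [ 0.5362 -0.0868  0.063 ]
240 [-0.0042 -0.0005 -0.0122] [ 0.5357 -0.0882  0.0619]
242 [-0.0049 -0.0005 -0.0113] [ 0.5354 -0.089   0.0626]
244 [-0.0058 -0.0005 -0.0105] [ 0.5351 -0.0897  0.0635]
246 [-0.006  -0.0005 -0.0095] [ 0.5348 -0.0906  0.0638]
248 [-0.0109 -0.0005 -0.0103] [ 0.535  -0.0899  0.0686]
```

View pics/w8.png

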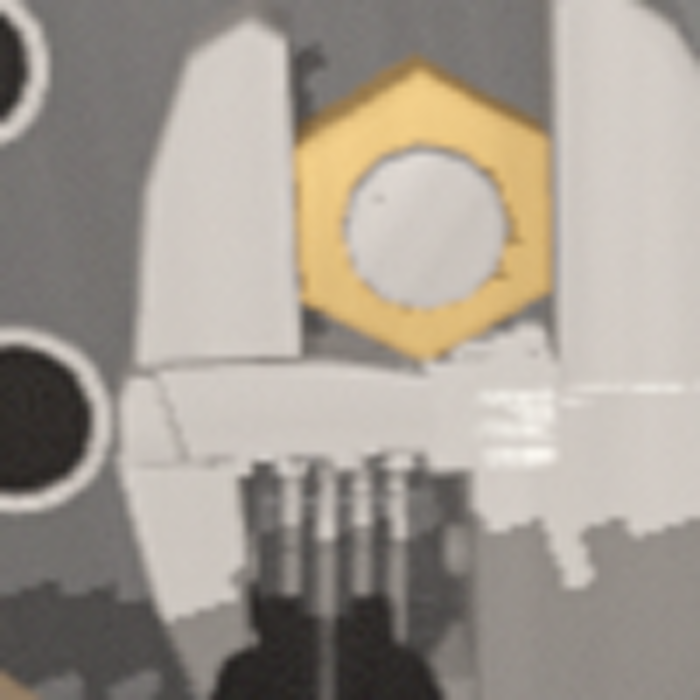

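Call:
servo_tool --targets '[[[0,0.002,0.0025,-0.004,0,0.015,-0.02],[0,0.0045,0.0025,-0.004,0,0.015,-0.02],[0,0.008,0.001,-0.004,0,0.015,-0.02],[0,0.0105,0,-0.005,0,0.015,-0.02],[0,0.0105,-0.0005,-0.008,0,0.015,-0.02],[0,0.0105,-0.001,-0.011,0,0.015,-0.02]]]'

```text
clock: 16.6
ee_pos: [0.5379, -0.0933, 0.0527]
eef_rot: [-0.58, -0.401, 0.581, -0.408]
contact_force: [-7.4, -10.9, 22.8]
width: 0.0005
```

Call:
servo_tool --targets '[[[0,0.0048,-0.0025,-0.0045,0,0,0],[0,0.0048,-0.003,-0.0065,0,0,0],[0,0.0048,-0.003,-0.0085,0,0,0]]]'

```text
clock: 16.9
ee_pos: [0.5396, -0.0882, 0.0526]
eef_rot: [-0.578, -0.399, 0.581, -0.411]
contact_force: [-10.0, -11.2, 21.9]
width: 0.0006
```

Call:
servo_tool --targets '[[[0,0.0046,-0.002,-0.005,0,0,0],[0,0.0046,-0.002,-0.006,0,0,0]]]'

```text
clock: 17.1
ee_pos: [0.5405, -0.0857, 0.0525]
eef_rot: [-0.575, -0.397, 0.583, -0.414]
contact_force: [-13.1, -9.5, 23.8]
width: 0.0008
```

Call:
servo_tool --targets '[[[0,0.002,-0.001,-0.002,0,0,0],[0,-0.004,0,0,0,0,0],[0,-0.015,0,0.01,0,0,0],[0,-0.05,0,0.03,0,0,0],[0,-0.06,0,0.03,0,0,0],[0,-0.06,0,0.03,0,0,0]]]'

```text
clock: 17.7
ee_pos: [0.5315, -0.113, 0.1156]
eef_rot: [-0.577, -0.395, 0.582, -0.415]
contact_force: [-0.9, 0.2, -0.2]
width: 0.0003
```

```bash
python3 v.py w9; python3 - <<'E'
from h import *
c=camera("wrist");save(c,"w9f.png",s=1.4);save(c,"w9c.png",(230,90,340,200),7)
E
```

```text
17.75 [ 0.5304 -0.1124  0.1137] [-0.4  0.2  0.1]
[[ 0.0068  0.9395 -0.3425]
 [-0.0257 -0.3422 -0.9393]
 [-0.9996  0.0152  0.0218]]
tilt fix tool [ 0.      0.0218 -0.0152]
236 [0.0545 0.0007 0.0059] [ 0.5294 -0.1195  0.0593]
238 [0.0542 0.0007 0.0072] [ 0.5289 -0.1208  0.0597]
240 [0.0541 0.0007 0.0086] [ 0.5285 -0.1221  0.0598]
242 [0.0544 0.0007 0.0102] [ 0.5279 -0.1236  0.0595]
244 [0.0532 0.0007 0.0113] [ 0.5275 -0.1246  0.0607]
246 [0.0547 0.0007 0.0133] [ 0.5269 -0.1265  0.0593]
248 [-0.014   0.0009 -0.0109] [ 0.5349 -0.1021  0.1274]
```

View pics/w9f.png

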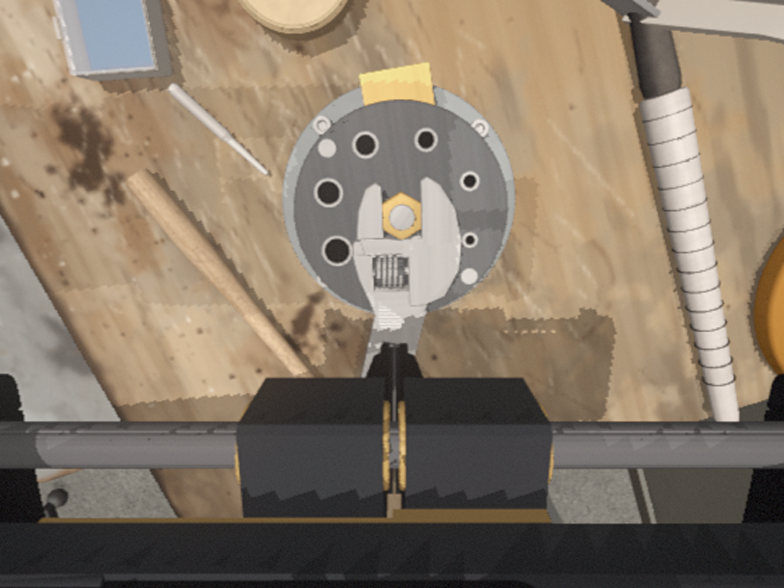

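View pics/w9c.png

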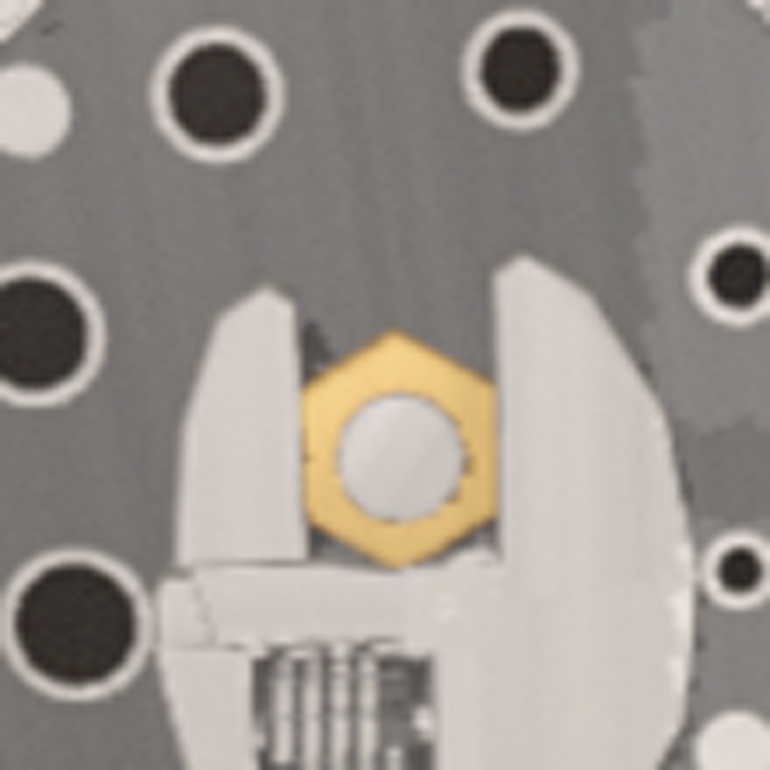

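Call:
servo_tool --targets '[[[0,0,0.008,0.03,0.1,0.01,-0.01],[0,0,0.015,0.06,0.2,0.02,-0.015],[0,0,0.015,0.082,0.216,0.022,-0.015],[0,0,0.015,0.082,0.216,0.022,-0.015],[0,0,0.015,0.082,0.216,0.022,-0.015]]]'

```text
clock: 18.3
ee_pos: [0.5149, -0.1933, 0.1127]
eef_rot: [0.62, 0.342, -0.62, 0.34]
contact_force: [-0.2, 0.4, 0.1]
width: 0.0008
```

```bash
python3 look.py w10; python3 - <<'E'
from h import *
c=camera("scene");save(c,"c10.png",(230,100,370,240),5)
E
```

```text
{'clock': np.float64(18.3), 'joints': array([-0.4578, -0.0202,  1.9572,  0.0021,  1.2073,  0.1066]), 'ee_pos': array([ 0.5149, -0.1933,  0.1127]), 'contact_force': array([-0.2427,  0.4237,  0.1319]), 'width': np.float64(0.0008)}
[[-0.0016  0.8445 -0.5356]
 [ 0.003  -0.5356 -0.8445]
 [-1.     -0.003  -0.0017]]
nut_top [223.3  26.2] 0.73 atz [ 0.5537 -0.0689  0.0585] depth [ 0.5537 -0.0693  0.0601]
worm_top [221.7  75. ] 0.75 atz [ 0.5379 -0.0916  0.0645] depth [ 0.5378 -0.0914  0.0634]
handle_grip [241.9 225.7] 0.87 atz [ 0.4932 -0.1777  0.055 ] depth [ 0.4946 -0.1766  0.0603]
wrench [220.8  26. ] 0.59 atz [ 0.5524 -0.0651  0.048 ] depth [ 0.5526 -0.0684  0.0601]
wrench [91.1 19. ] 0.17 atz [ 0.4872 -0.0191  0.048 ] depth [0.475 0.001 0.004]
```

View pics/w10.png

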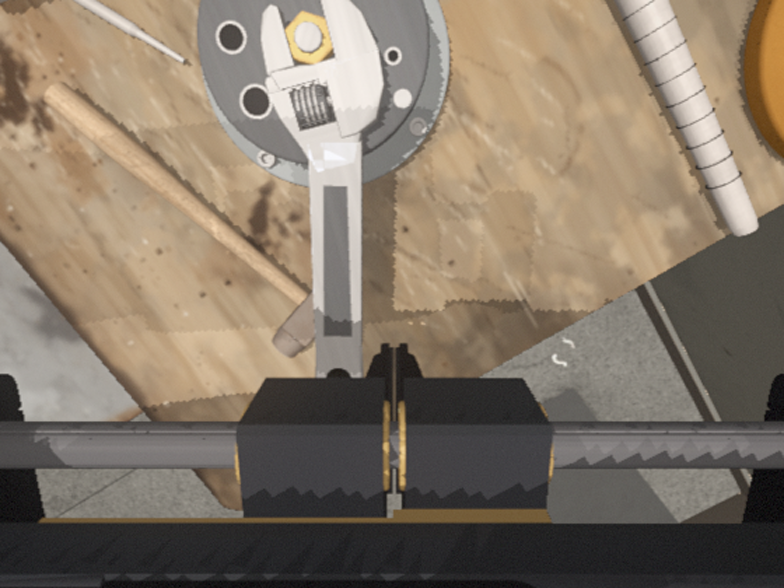

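View pics/c10.png

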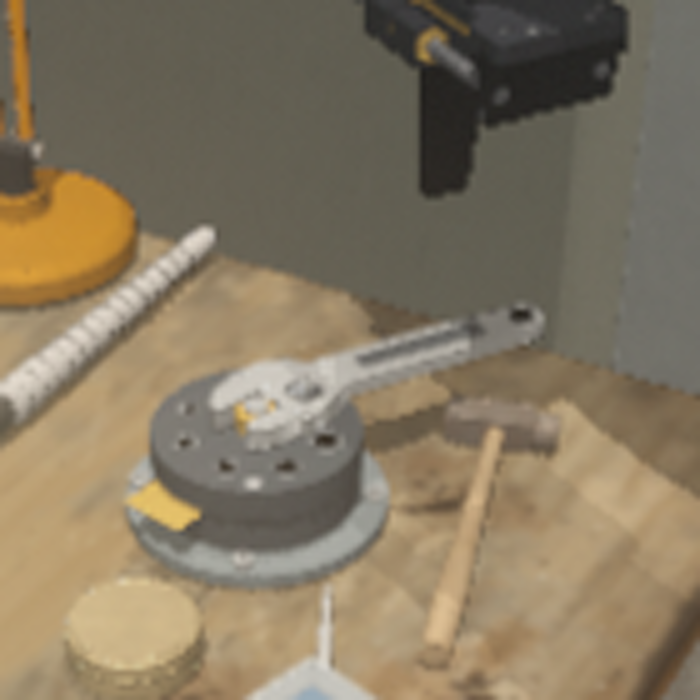

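Call:
servo_tool --targets '[[[0,0.03,0.003,0,0,0,0],[0,0.06,0.003,0,0,0,0],[0,0.0785,0.003,0,0,0,0],[0,0.0785,0.003,0,0,0,0],[0,0.0785,0.003,0,0,0,0]]]'

```text
clock: 19.1
ee_pos: [0.5186, -0.1945, 0.036]
eef_rot: [0.62, 0.342, -0.619, 0.341]
contact_force: [0.6, -0.3, -0.5]
width: 0.0003
```

```bash
python3 - <<'E'
from h import *
s=read_state();print(s["ee_pos"],s["contact_force"])
c=camera("scene");save(c,"c11.png",(250,120,350,220),7)
c=camera("wrist");save(c,"w11.png",s=1.4)
E
```

```text
[ 0.51857175 -0.19448614  0.03601716] [ 0.60249366 -0.25578509 -0.51522509]
```

View pics/c11.png

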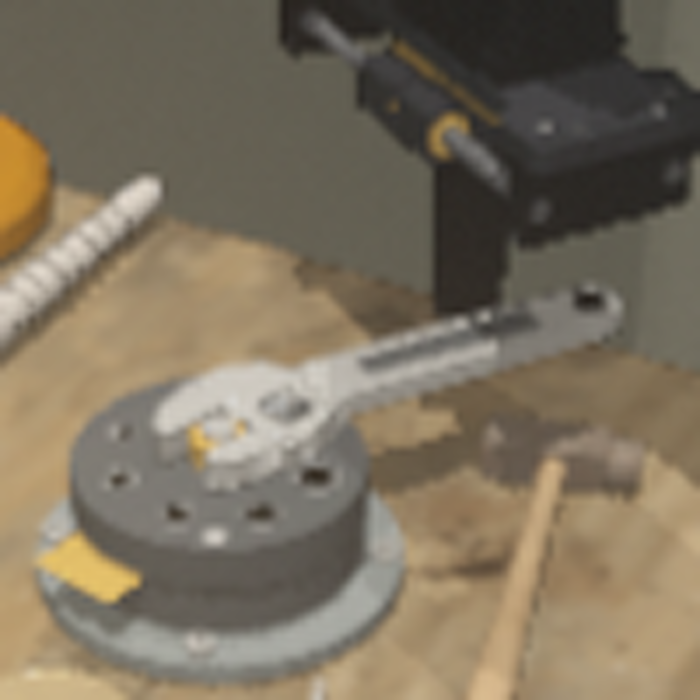

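View pics/w11.png

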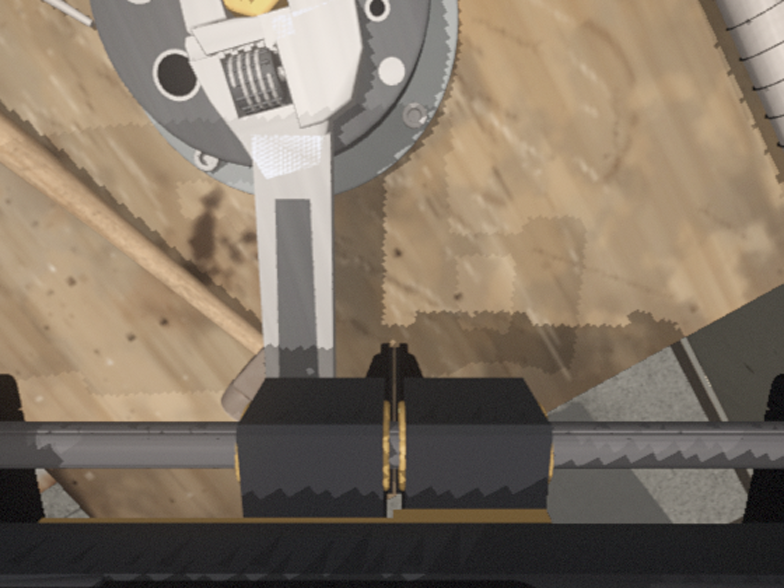

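```bash
cat > arc.py <<'E'
from h import *
import sys
s=read_state();T=R.from_quat(s["eef_rot"]).as_matrix();p=s["ee_pos"]
v=T.T@(np.array([.553,-.0685,p[2]])-p)
r=np.array([p[0]-.553,p[1]+.0685]);print(s["clock"],p.round(4),"R",np.hypot(*r).round(4),"ang",np.arctan2(r[1],r[0]).round(4),"yaw",np.arctan2(T[1,1],T[0,1]).round(4), "F tang",(np.array([r[1],-r[0]])/np.hypot(*r)@s["contact_force"][:2]).round(2))
print("tilt",(T.T@np.cross(T[:,0],[0,0,-1])).round(4))
for a in [float(x) for x in sys.argv[1:]]:
    d=v-R.from_rotvec([a,0,0]).as_matrix()@v; print(a,d.round(4))
E
python3 arc.py .04 .08 .1 .12 .15 .18 .21 .24 .27 .3
```

```text
19.2 [ 0.5196 -0.1951  0.0375] R 0.131 ang -1.8285 yaw -0.5634 F tang -0.72
tilt [-0.     -0.0018 -0.0026]
0.04 [ 0.     -0.005   0.0015]
0.08 [ 0.     -0.0101  0.0028]
0.1 [ 0.     -0.0127  0.0033]
0.12 [ 0.     -0.0152  0.0038]
0.15 [-0.     -0.0191  0.0045]
0.18 [ 0.    -0.023  0.005]
0.21 [ 0.     -0.0269  0.0055]
0.24 [ 0.     -0.0308  0.0058]
0.27 [ 0.     -0.0347  0.006 ]
0.3 [ 0.     -0.0387  0.0061]
```

Call:
servo_tool --targets '[[[0,0.004,-0.005,0.0015,0.04,0,0],[0,0.005,-0.0075,0.002,0.06,0,0],[0,0.005,-0.01,0.003,0.08,0,0],[0,0.005,-0.0127,0.0033,0.1,0,0],[0,0.005,-0.0152,0.0038,0.12,0,0]]]'

```text
clock: 19.7
ee_pos: [0.5053, -0.1905, 0.0331]
eef_rot: [0.64, 0.302, -0.637, 0.304]
contact_force: [2.2, -1.6, -0.1]
width: 0.0002
```

```bash
python3 arc.py .03 .06 .09 .12 .15 .18 .21 .24 .27 .3
```

```text
19.7 [ 0.5053 -0.1905  0.0331] R 0.131 ang -1.9438 yaw -0.6848 F tang -2.61
tilt [ 0.     -0.0026 -0.0042]
0.03 [ 0.     -0.0038  0.0011]
0.06 [ 0.     -0.0075  0.0022]
0.09 [ 0.     -0.0114  0.0031]
0.12 [ 0.     -0.0152  0.0039]
0.15 [-0.     -0.0191  0.0046]
0.18 [ 0.     -0.023   0.0052]
0.21 [ 0.     -0.0269  0.0056]
0.24 [ 0.     -0.0308  0.006 ]
0.27 [ 0.     -0.0347  0.0062]
0.3 [ 0.     -0.0386  0.0063]
```

Contact is made, at about 2 N. I continue the swing along the arc.

Call:
servo_tool --targets '[[[0,0,-0.0038,0.001,0.03,0,0],[0,0,-0.0075,0.002,0.06,0,0],[0,0,-0.0114,0.003,0.09,0,0],[0,0,-0.0152,0.004,0.12,0,0],[0,0,-0.019,0.0045,0.15,0,0],[0,0,-0.023,0.005,0.18,0,0]]]'

```text
clock: 20.3
ee_pos: [0.4842, -0.1799, 0.0332]
eef_rot: [0.665, 0.243, -0.662, 0.245]
contact_force: [0.5, -2.3, 0.4]
width: 0.0006
```

```bash
python3 arc.py .03 .06 .09 .12 .15 .18 .21 .24 .27 .3; python3 - <<'E'
from h import *
c=camera("scene");save(c,"c12.png",(250,120,350,220),7)
E
```

```text
20.3 [ 0.4842 -0.1799  0.0332] R 0.131 ang -2.1239 yaw -0.867 F tang -1.65
tilt [-0.     -0.0033 -0.0044]
0.03 [ 0.     -0.0038  0.0012]
0.06 [ 0.     -0.0075  0.0022]
0.09 [ 0.     -0.0114  0.0031]
0.12 [ 0.     -0.0152  0.0039]
0.15 [-0.     -0.0191  0.0046]
0.18 [ 0.     -0.023   0.0052]
0.21 [ 0.     -0.0269  0.0057]
0.24 [ 0.     -0.0308  0.006 ]
0.27 [ 0.     -0.0347  0.0063]
0.3 [ 0.     -0.0386  0.0064]
```

View pics/c12.png

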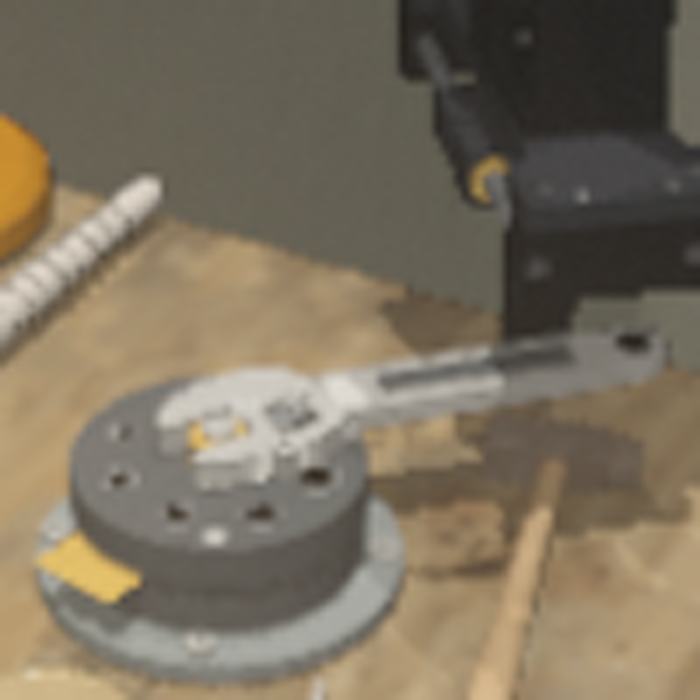

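Call:
servo_tool --targets '[[[0,0,-0.0038,0.001,0.03,0,0],[0,0,-0.0075,0.002,0.06,0,0],[0,0,-0.0114,0.003,0.09,0,0],[0,0,-0.0152,0.004,0.12,0,0],[0,0,-0.019,0.0045,0.15,0,0],[0,0,-0.023,0.005,0.18,0,0]]]'

```text
clock: 20.95
ee_pos: [0.4648, -0.1654, 0.033]
eef_rot: [0.685, 0.181, -0.682, 0.183]
contact_force: [-1.0, -1.1, 1.1]
width: 0.0003
```

Call:
servo_tool --targets '[[[0,0,-0.0038,0.001,0.03,0,0],[0,0,-0.0075,0.002,0.06,0,0],[0,0,-0.0114,0.003,0.09,0,0]]]'

```text
clock: 21.25
ee_pos: [0.4562, -0.1571, 0.033]
eef_rot: [0.692, 0.15, -0.689, 0.152]
contact_force: [0.1, -1.5, -0.0]
width: 0.0002
```

```bash
python3 arc.py .02 .04 .06 .08; python3 - <<'E'
from h import *
c=camera("wrist");save(c,"w13.png",s=1.4)
E
```

```text
21.25 [ 0.4562 -0.1571  0.033 ] R 0.1312 ang -2.4004 yaw -1.1407 F tang -1.16
tilt [-0.     -0.0033 -0.0034]
0.02 [ 0.     -0.0025  0.0008]
0.04 [ 0.     -0.005   0.0015]
0.06 [ 0.     -0.0076  0.0022]
0.08 [ 0.     -0.0101  0.0028]
```

View pics/w13.png

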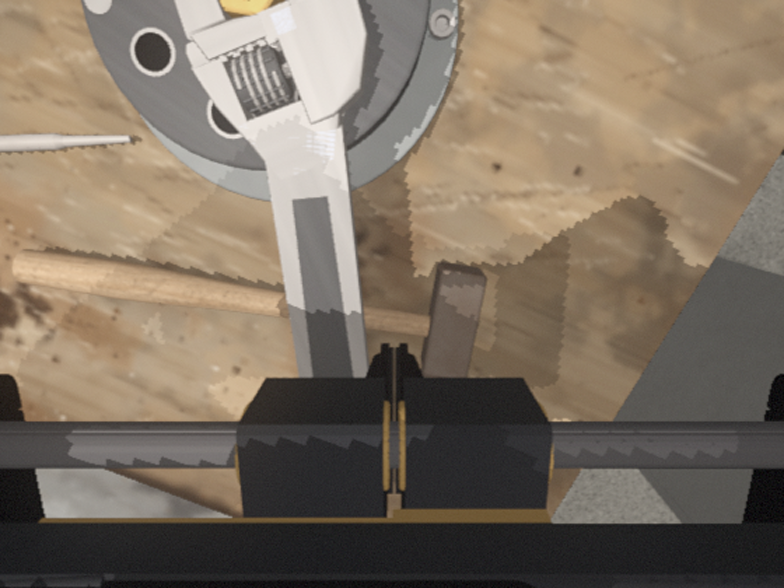

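Call:
servo_tool --targets '[[[0,0,-0.0025,0.0008,0,0,0],[0,0,-0.005,0.0015,0,0,0],[0,0,-0.0075,0.0022,0,0,0]]]'

```text
clock: 21.6
ee_pos: [0.4507, -0.1506, 0.0329]
eef_rot: [0.692, 0.15, -0.689, 0.151]
contact_force: [0.9, -0.7, 0.7]
width: 0.0004
```

```bash
python3 arc.py .02 .04 .06
```

```text
21.6 [ 0.4507 -0.1506  0.0329] R 0.1311 ang -2.4653 yaw -1.1411 F tang -1.16
tilt [-0.     -0.0034 -0.0028]
0.02 [ 0.     -0.0025  0.0006]
0.04 [ 0.     -0.0051  0.0012]
0.06 [ 0.     -0.0077  0.0017]
```

Call:
servo_tool --targets '[[[0,0,-0.002,0.0005,0,0,0],[0,0,-0.004,0.001,0,0,0]]]'

```text
clock: 21.8
ee_pos: [0.4481, -0.1472, 0.0328]
eef_rot: [0.692, 0.15, -0.689, 0.152]
contact_force: [1.2, -1.6, 0.1]
width: 0.0006
```

Call:
servo_tool --targets '[[[0,0,-0.002,0.0005,0,0,0],[0,0,-0.004,0.001,0,0,0]]]'

```text
clock: 22.0
ee_pos: [0.4455, -0.1439, 0.0328]
eef_rot: [0.692, 0.15, -0.689, 0.152]
contact_force: [1.5, -1.8, 0.1]
width: 0.0002
```

Call:
servo_tool --targets '[[[0,0,-0.002,0.0005,0,0,0],[0,0,-0.003,0.0007,0,0,0]]]'

```text
clock: 22.2
ee_pos: [0.4434, -0.1413, 0.0328]
eef_rot: [0.692, 0.15, -0.689, 0.152]
contact_force: [1.6, -1.6, 0.5]
width: 0.0007
```

```bash
python3 arc.py .02 .04 .06; python3 - <<'E'
from h import *
c=camera("wrist");save(c,"w14.png",s=1.4)
E
```

```text
22.2 [ 0.4434 -0.1413  0.0328] R 0.1315 ang -2.5552 yaw -1.1409 F tang -2.24
tilt [-0.     -0.0035 -0.003 ]
0.02 [ 0.     -0.0026  0.0004]
0.04 [ 0.     -0.0052  0.0007]
0.06 [ 0.     -0.0078  0.001 ]
```

View pics/w14.png

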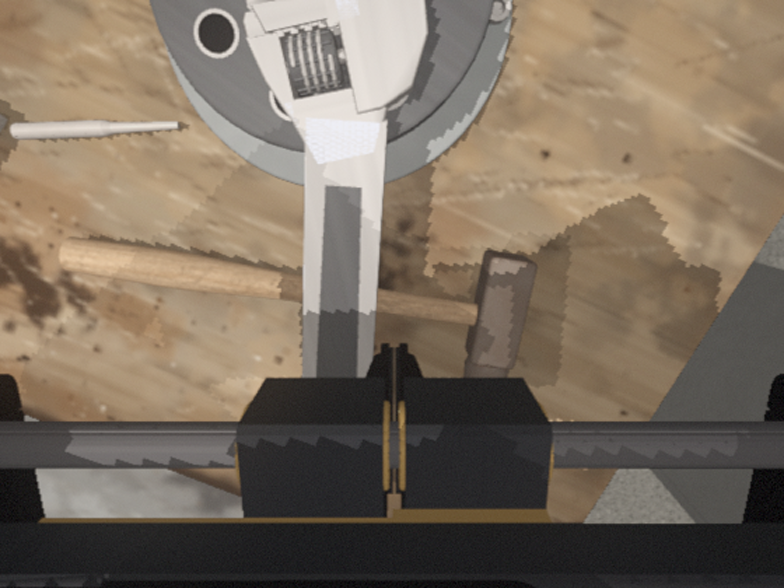

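Call:
servo_tool --targets '[[[0,0,-0.0015,0.0003,0.01,0,0],[0,0,-0.003,0.0005,0.02,0,0]]]'

```text
clock: 22.45
ee_pos: [0.4416, -0.1387, 0.0328]
eef_rot: [0.694, 0.143, -0.691, 0.144]
contact_force: [1.7, -2.0, -0.0]
width: 0.0006
```

```bash
python3 arc.py .02
```

```text
22.45 [ 0.4416 -0.1387  0.0328] R 0.1317 ang -2.5793 yaw -1.1618 F tang -2.57
tilt [-0.     -0.0034 -0.0028]
0.02 [ 0.     -0.0026  0.0004]
```

Call:
servo_tool --targets '[[[0,0,-0.0015,0.0003,0.01,0,0],[0,0,-0.003,0.0005,0.02,0,0]]]'

```text
clock: 22.65
ee_pos: [0.4397, -0.136, 0.0327]
eef_rot: [0.695, 0.136, -0.693, 0.137]
contact_force: [1.0, -1.1, 0.1]
width: 0.0004
```

```bash
python3 arc.py .02
```

```text
22.65 [ 0.4397 -0.136   0.0327] R 0.1319 ang -2.6042 yaw -1.1827 F tang -1.45
tilt [-0.     -0.0031 -0.0025]
0.02 [ 0.     -0.0026  0.0004]
```

Call:
servo_tool --targets '[[[0,0,-0.0015,0.0003,0.01,0,0],[0,0,-0.0025,0.0005,0.02,0,0]]]'

```text
clock: 22.85
ee_pos: [0.4382, -0.1338, 0.0327]
eef_rot: [0.696, 0.128, -0.694, 0.13]
contact_force: [1.3, -1.7, 1.0]
width: 0.0003
```

Call:
servo_tool --targets '[[[0,0,-0.0015,0.0003,0.01,0,0],[0,0,-0.0025,0.0005,0.02,0,0]]]'

```text
clock: 23.05
ee_pos: [0.4369, -0.1317, 0.0328]
eef_rot: [0.698, 0.121, -0.695, 0.123]
contact_force: [1.5, -1.8, -0.6]
width: 0.0004
```

```bash
python3 - <<'E'
from h import *
for i in range(3):
    c=camera("wrist"); s=read_state(); print(s["contact_force"].round(1))
save(c,"w15.png",s=1.4)
E
python3 arc.py .02
```

```text
[ 1.2 -1.8  0.6]
[ 0.6 -1.9  0.7]
[ 0.2 -2.   1. ]
23.2 [ 0.4368 -0.1316  0.0327] R 0.1322 ang -2.6444 yaw -1.2235 F tang -1.86
tilt [-0.     -0.003  -0.0023]
0.02 [ 0.     -0.0026  0.0004]
```

View pics/w15.png

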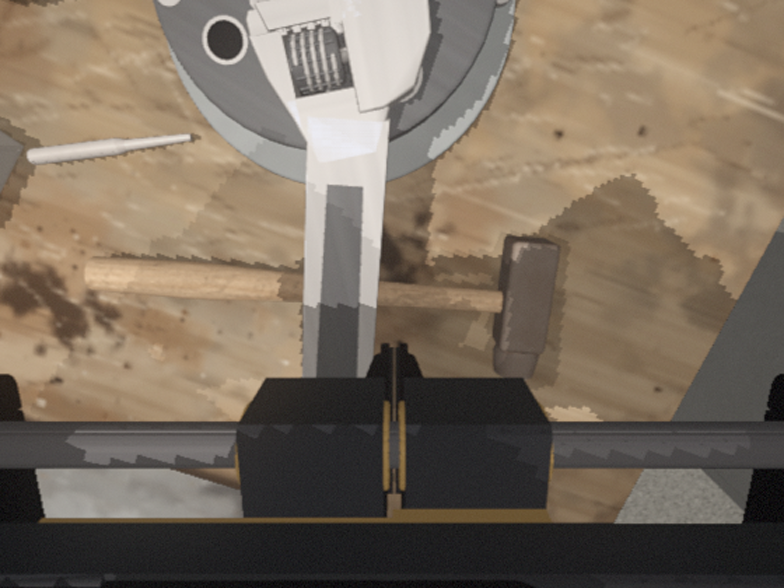

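Call:
servo_tool --targets '[[[0,0,-0.0015,0.0003,0.01,0,0],[0,0,-0.003,0.0005,0.02,0,0],[0,0,-0.003,0.0005,0.02,0,0]]]'

```text
clock: 23.5
ee_pos: [0.4352, -0.1289, 0.0328]
eef_rot: [0.699, 0.114, -0.696, 0.116]
contact_force: [1.0, -2.5, 0.1]
width: 0.0005
```

```bash
python3 arc.py .02
```

```text
23.5 [ 0.4352 -0.1289  0.0328] R 0.1324 ang -2.6675 yaw -1.2436 F tang -2.65
tilt [-0.     -0.003  -0.0025]
0.02 [ 0.     -0.0026  0.0004]
```

Call:
servo_tool --targets '[[[0,0,-0.0015,0.0003,0.01,0,0],[0,0,-0.003,0.0005,0.02,0,0],[0,0,-0.003,0.0005,0.02,0,0]]]'

```text
clock: 23.8
ee_pos: [0.4339, -0.1262, 0.0329]
eef_rot: [0.7, 0.107, -0.697, 0.109]
contact_force: [2.8, -4.2, -0.6]
width: 0.0005
```

```bash
python3 arc.py .02
```

```text
23.8 [ 0.4339 -0.1262  0.0329] R 0.1323 ang -2.6902 yaw -1.2638 F tang -4.99
tilt [-0.     -0.0034 -0.0028]
0.02 [ 0.     -0.0026  0.0004]
```

Call:
servo_tool --targets '[[[0,0,0,0,0,0,0],[0,0,0.003,0,0,0,0],[0,0,0.01,0,0,0,0],[0,0,0.015,0,0,0,0]]]'

```text
clock: 24.2
ee_pos: [0.438, -0.1404, 0.0324]
eef_rot: [0.7, 0.108, -0.698, 0.108]
contact_force: [0.5, 1.3, 0.7]
width: 0.0006
```

Call:
servo_tool --targets '[[[0,-0.04,0.003,0,0,0,0],[0,-0.08,0.003,-0.02,0,0,0],[0,-0.12,0,-0.05,0,0,0],[0,-0.13,0,-0.06,0,0,0],[0,-0.13,0,-0.06,0,0,0],[0,-0.13,0,-0.06,0,0,0]]]'

```text
clock: 24.8
ee_pos: [0.4935, -0.122, 0.1606]
eef_rot: [-0.699, -0.108, 0.699, -0.108]
contact_force: [-0.5, 0.9, -0.6]
width: 0.0004
```

```bash
python3 look.py w16; python3 - <<'E'
from h import *
c=camera("wrist");d=spot_point("wrist","nut_top")[0]["position"];u,v=int(d[0]),int(d[1]);l=max(0,u-55);t=max(0,v-50);save(c,"w16c.png",(l,t,l+110,t+105),7);print(l,t)
E
```

```text
{'clock': np.float64(24.8), 'joints': array([-3.4840e-01, -1.6300e-01,  2.0053e+00,  5.0000e-04,  1.3005e+00,
        9.1530e-01]), 'ee_pos': array([ 0.4935, -0.122 ,  0.1606]), 'contact_force': array([-0.5029,  0.939 , -0.6085]), 'width': np.float64(0.0004)}
[[-1.000e-03  3.022e-01 -9.532e-01]
 [ 9.000e-04 -9.532e-01 -3.022e-01]
 [-1.000e+00 -1.100e-03  6.000e-04]]
nut_top [237.6 123.8] 0.94 atz [ 0.5491 -0.0694  0.0585] depth [ 0.5493 -0.0698  0.0617]
worm_top [106.5  86.7] 0.63 atz [0.5458 0.0276 0.0645] depth [0.5429 0.047  0.0222]
worm_top [236.3 156.2] 0.58 atz [ 0.5261 -0.0757  0.0645] depth [ 0.5261 -0.0756  0.0642]
handle_grip [248.  270.1] 0.6 atz [ 0.4344 -0.1107  0.055 ] depth [ 0.5255 -0.1029  0.2553]
wrench [234.1 115. ] 0.69 atz [ 0.5542 -0.0639  0.048 ] depth [ 0.5546 -0.0654  0.0604]
wrench [237.5 158.3] 0.2 atz [ 0.5225 -0.0756  0.048 ] depth [ 0.5248 -0.0769  0.064 ]
184 71
```

View pics/w16.png

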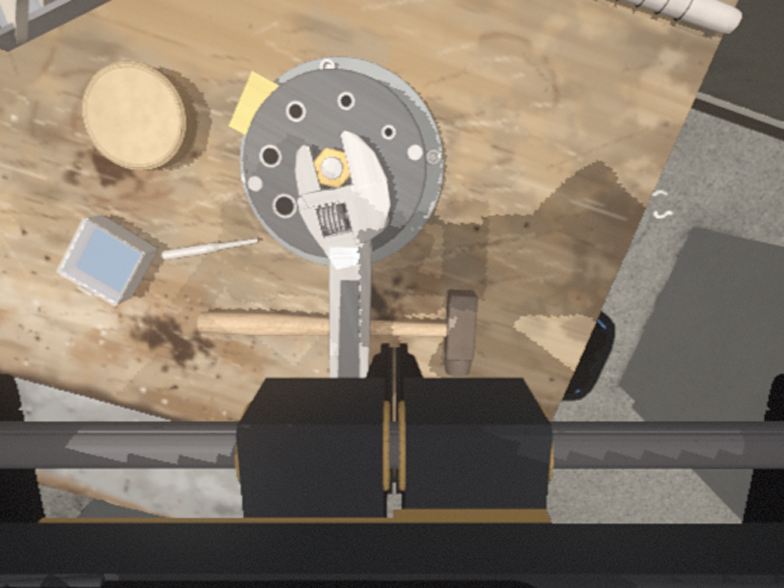

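View pics/w16c.png

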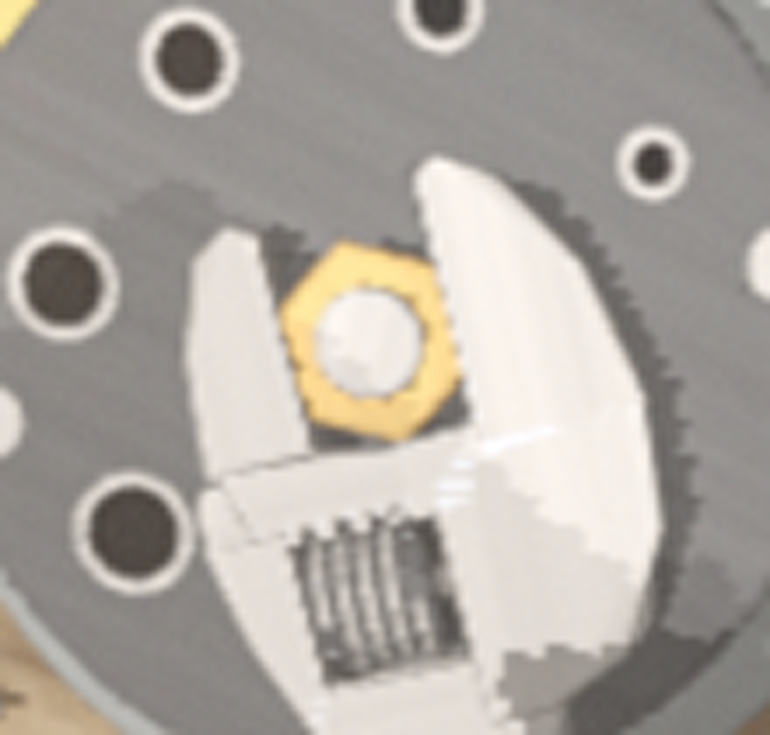

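Call:
servo_tool --targets '[[[0,-0.03,0,0.03,0,0,0],[0,-0.06,-0.02,0.05,0,0,0],[0,-0.06,-0.02,0.06,0,0,0],[0,-0.06,-0.02,0.06,0,0,0]]]'

```text
clock: 25.55
ee_pos: [0.4304, -0.1217, 0.2221]
eef_rot: [0.7, 0.107, -0.698, 0.108]
contact_force: [-0.1, 0.5, 0.1]
width: 0.0009
```

```bash
python3 look.py w17;
```

```text
{'clock': np.float64(25.55), 'joints': array([-3.9600e-01, -3.6040e-01,  2.0599e+00,  4.0000e-04,  1.4389e+00,
        8.6900e-01]), 'ee_pos': array([ 0.4304, -0.1217,  0.2221]), 'contact_force': array([-0.1046,  0.4873,  0.1464]), 'width': np.float64(0.0009)}
[[ 3.100e-03  3.010e-01 -9.536e-01]
 [-8.000e-04 -9.536e-01 -3.010e-01]
 [-1.000e+00  1.700e-03 -2.700e-03]]
nut_top [143.2  28.5] 0.75 atz [0.5359 0.0369 0.0585] depth [0.5394 0.0505 0.0242]
nut_top [266.5  49.7] 0.73 atz [ 0.5519 -0.07    0.0585] depth [ 0.5517 -0.0701  0.0603]
worm_top [263.6  82.5] 0.64 atz [ 0.5247 -0.0758  0.0645] depth [ 0.5248 -0.0757  0.0624]
handle_grip [270.9 187.4] 0.87 atz [ 0.4349 -0.11    0.055 ] depth [ 0.4357 -0.1098  0.0592]
wrench [263.1  46.4] 0.74 atz [ 0.5552 -0.0653  0.048 ] depth [ 0.5531 -0.0666  0.0615]
wrench [267.6  82.3] 0.65 atz [ 0.5271 -0.0782  0.048 ] depth [ 0.526  -0.0791  0.0636]
```

View pics/w17.png

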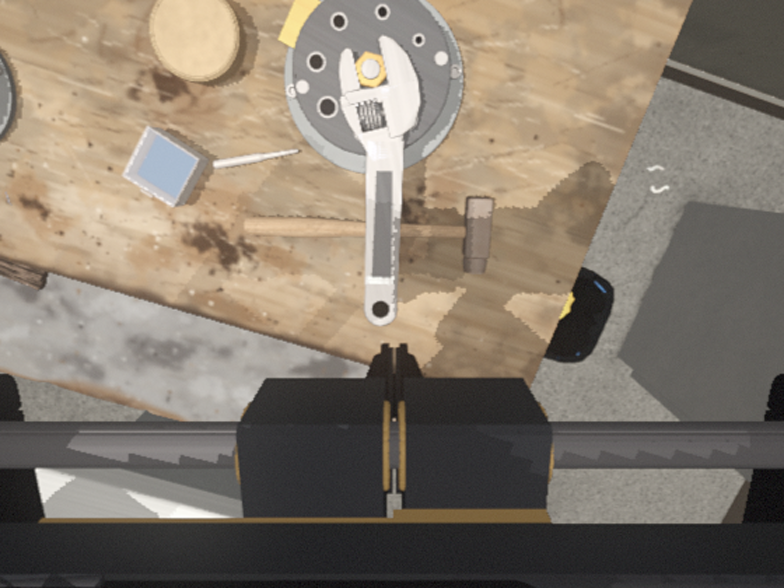

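```bash
python3 - <<'E'
from h import *
c=camera("scene");a=cv2.imread("pics/scene_c.png")
save(c,"scene_e.png",(180,130,400,340),3.5)
b=cv2.imread("pics/scene_e.png")
d=cv2.absdiff(a,b).max(2); cv2.imwrite("pics/diff.png",np.hstack([cv2.resize(d,(390,372)),cv2.resize(b[:,:,0],(390,372))]))
E
```

```text
(no output)
```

View pics/diff.png

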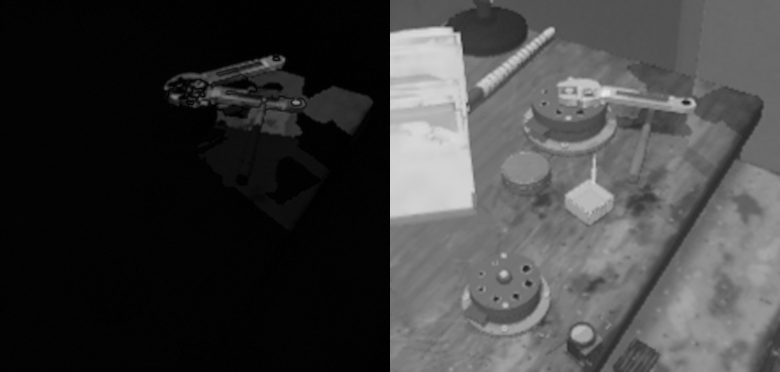

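The difference image shows that only the wrench and shadows changed: the tin, box, punch and hammer stand where they were. The nut lies flat between the jaws and the arm is clear, so I hand in.

```bash
python3 -c "
from cell import *
print(read_state()['contact_force']); print(hand_in())"
```

```text
[-0.26031971 -0.9873605   0.59399877]
the job is handed in; nothing more can be done
None
```

I closed the wrench's jaw on the nut, swung the handle clockwise to the stop and handed the job in at about 26 s of the 72 s allowed. I could not read the final jaw force directly.

- **Closing the jaw:** I rolled the worm shut in six fingertip strokes with a press of about 10–24 N. The drag rose from about 10 N to 14 N on the last stroke. The first two strokes pulled the wrench 8–9° off the nut, and biasing the third stroke sideways brought it back flat.
- **Turning the nut:** I pushed the handle with the closed fingers at about 1.5–2.5 N. The force then climbed to about 5 N, above the 3 N you gave for the stop, so I stopped and backed off.

**Last checks:**
- The wrench turned about 0.73 rad. That is slightly more than the largest possible start angle of 0.70, and the difference is within measuring error.
- The jaws looked flat on the nut, within 1–2°.
- A before/after comparison from the scene camera showed only the wrench and shadows changed. The tin, hammer, punch and stone box had not moved.
- The arm was clear of everything at hand-in.

**Disagreements and limits:**
- The fingertips were about 12 mm behind the TCP, not 17 mm ahead as stated. I found this from the cameras and confirmed it by touch.
- The jaw's remaining grip of more than 4 N is inferred from the worm drag and the nut turning without slip.

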